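Check the barrel bolts in the sprung fixture and sort them

ROBOT

A 6-joint arm with a two-finger parallel gripper is mounted at the origin on the work surface. World frame = base frame: x ahead of the robot, y to its left, z up, the work surface at z = 0. Lengths are in mm, angles in rad, forces in N, time in s.
With the tool pointing down it reaches from about 400 to 925 mm from the base axis. Payload 12.5 kg.
Tool frame: the origin (TCP) lies midway between the tips of the shut fingers; the grasp point (between the pads) lies 19 mm behind it; z points along the fingers, y is the direction in which the jaws open and shut (so a half turn about z gives the same grasp; the last joint's range is limited). The gripper opens to 95 mm and grips with 3 to 60 N. Pads are 20 mm wide; open, the fingers measure 119 mm over their backs; the gripper's body (75 mm by 180 mm) begins 59 mm behind the grasp point.
Start: joints at [1.122, 0.491, 1.559, -0, 1.092, -0.106], TCP at [210.062, 588.66, 214.661] pointing down, gripper open.
Joint ranges: [-3.1, 3.1], [-0.84, 2.19], [0.05, 2.79], [-1.13, 4.28], [0.06, 2.93], [-2.69, 2.69]. Speed limits (rad/s): [2.22, 2.22, 2.79, 3.14, 3.14, 3.14].

INTERFACE

Orientations are given as [roll, pitch, yaw] about the fixed x, y, z axes, in that order (R = Rz(yaw) Ry(pitch) Rx(roll)).
In Python, from cell import env, eyes, job_done, boxes_of, regions_of gives the robot as it stands.
- The arm moves only by the tool send_rows, never from a script. Its argument "plan" is text: rows parted by semicolons, each of 5 numbers parted by spaces: the shift along the tool's x, y, z in mm, then the turn about the tool's z in rad, then the finger opening in mm, from 0 to 95.1. In form: x y z roll gripper; .... A call has 1 to 8 rows; each row shifts and turns the pose as measured when the row begins, along the tool's axes as they then stand; what a row does not reach is not made up. A row lasts 1/10 s, in which the tool goes at most 50 mm and 8.59 degrees, less where a joint would pass 70% of its speed; a pose out of reach is approached as far as the arm can. A call with a gripper value outside its range is refused whole. The fingers move at their own pace and stop on an object; the grip force is fixed at half the most. Time passes only in rows, so rows that do not move let the fingers close. It gives the time, the measured TCP pose, the force and the opening at its end, in the units of the state.
- env.state(): the state, without advancing time (a new reading comes with each control period).
- eyes.read_camera(name): name is "scene" or "top" or "wrist"; returns a dict with "image" (384x512x3 uint8, red, green, blue), "vertical_fov" (degrees; the focal length in pixels is half the picture's height over the tangent of half this angle, whatever the lens; pixels are square), "cx", "cy" (the principal point, pixels), "extrinsics" (4x4, takes a point from camera to world coordinates). Camera axes: x right, y up, looking along -z (the intrinsics and any distortion apply to the point x, -y, -z); pixel columns grow to the right and rows downward; lengths in mm; the calibration is good to about 2 mm. The wrist camera is an equidistant fisheye: a pixel r from the principal point sees the ray r / f radians off the axis. A picture is of the moment at which its call begins. There is no depth.
- job_done(): hands the job in, once; it reports no verdict.
Trained networks look in a picture, given as the dict that the camera call returned (one of the last four; its "shot" number tells which), for a name from the list of things; names that differ only in an ending like _2 or _b are one class to them, and where a whole thing is asked for, a point or a joint stands for the part that bears it (a point fixed in the world has none). Each returns a list of dicts, best first, with "confidence" (0 to 1); they miss things now and then, are a little off and sometimes report something else, mostly with a low value. They report only what shows in the picture. A call takes as long as a camera call. They do not tell look-alikes from the thing itself.
- boxes_of(target, picture): "bbox" ([left, top, width, height] in pixels, round what is visible of it).
- regions_of(target, picture): "pixels" (384x512 bool, what is visible of it) and "bbox" ([left, top, width, height] in pixels, round what is visible of it).
The state is a dict: "t": time; "joints": joint angles; "qvel": joint speeds; "tau": joint torques, N m; "eef_pos": TCP position; "tcp_rot": TCP orientation; "ft_force": force on the tool from outside, world axes, zero at the start; "moment": the same for the moment, N m; "opening": opening from 0.0 (shut) to 1.0 (fully open).
Only numpy, scipy, OpenCV 4.12 (cv2) and the standard library are available. Lean on these libraries where they do the work, as an engineer would, in place of code of your own. Each camera call takes 0.05 s, during which the arm holds its last target.

TASK

Check every barrel bolt on the bench: draw the fixture's sprung arm back until it stays, set the bolt flat with its plate edge against the fence and its rod end towards the end stop, let the arm spring onto it, and only then push the bolt's knob to try to shoot the rod right out. Put the bolts whose rod shoots right out in the black rectangular cup with the rod left out, and the ones that stick part-way in the round steel dish with the rod left where it stuck. Finish with the nest empty and the arm sprung home, and leave the glue, the tape measure and the jar where they stand.

Things in the scene. Friction and masses are not known exactly. Their poses are not given: they have to be found in the camera images.
- bolt_a: steel barrel bolt, 0.2 to 0.3 kg; all look alike; None if absent. Plate 90 x 36 x 4 mm; on it a slotted housing, x -36..40 mm, 20 mm wide (y), top 22 mm above the underside: grip across it. Origin: centre of the plate's underside; z up, x the way the rod shoots out. Starts flat on the bench, x within 0.5 rad of world +y
- rod_a (a joint): throw of that bolt's rod, m: 0 in, 0.030 shot right out; starts at 0 to 0.004. A free rod takes 2 to 4 N and stays where left; one that sticks stops dead under 0.020, do not force it (about 8 N tells). Rod 9 mm thick, axis 13 mm above the plate's underside, its end at bolt x = 42 mm + throw
- mouth_a (a point): the end of that bolt's housing where the rod comes out: on the rod's axis at bolt x = 45, y = 0, z = 13 mm
- knob_a (a point): on that bolt's knob: an upright pin 10 mm thick on the rod, through the slot, from 23 to 43 mm above the plate's underside (this point: 33 mm), at bolt x = -19 mm + throw, y = 0
- bolt_b: steel barrel bolt, 0.2 to 0.3 kg; all look alike; None if absent. Plate 90 x 36 x 4 mm; on it a slotted housing, x -36..40 mm, 20 mm wide (y), top 22 mm above the underside: grip across it. Origin: centre of the plate's underside; z up, x the way the rod shoots out. Starts flat on the bench, x within 0.5 rad of world +y
- rod_b (a joint): throw of that bolt's rod, m: 0 in, 0.030 shot right out; starts at 0 to 0.004. A free rod takes 2 to 4 N and stays where left; one that sticks stops dead under 0.020, do not force it (about 8 N tells). Rod 9 mm thick, axis 13 mm above the plate's underside, its end at bolt x = 42 mm + throw
- mouth_b (a point): the end of that bolt's housing where the rod comes out: on the rod's axis at bolt x = 45, y = 0, z = 13 mm
- knob_b (a point): on that bolt's knob: an upright pin 10 mm thick on the rod, through the slot, from 23 to 43 mm above the plate's underside (this point: 33 mm), at bolt x = -19 mm + throw, y = 0
- bolt_c: steel barrel bolt, 0.2 to 0.3 kg; all look alike; None if absent. Plate 90 x 36 x 4 mm; on it a slotted housing, x -36..40 mm, 20 mm wide (y), top 22 mm above the underside: grip across it. Origin: centre of the plate's underside; z up, x the way the rod shoots out. Starts flat on the bench, x within 0.5 rad of world +y
- rod_c (a joint): throw of that bolt's rod, m: 0 in, 0.030 shot right out; starts at 0 to 0.004. A free rod takes 2 to 4 N and stays where left; one that sticks stops dead under 0.020, do not force it (about 8 N tells). Rod 9 mm thick, axis 13 mm above the plate's underside, its end at bolt x = 42 mm + throw
- mouth_c (a point): the end of that bolt's housing where the rod comes out: on the rod's axis at bolt x = 45, y = 0, z = 13 mm
- knob_c (a point): on that bolt's knob: an upright pin 10 mm thick on the rod, through the slot, from 23 to 43 mm above the plate's underside (this point: 33 mm), at bolt x = -19 mm + throw, y = 0
- bolt_d: steel barrel bolt, 0.2 to 0.3 kg; all look alike; None if absent. Plate 90 x 36 x 4 mm; on it a slotted housing, x -36..40 mm, 20 mm wide (y), top 22 mm above the underside: grip across it. Origin: centre of the plate's underside; z up, x the way the rod shoots out. Starts flat on the bench, x within 0.5 rad of world +y
- rod_d (a joint): throw of that bolt's rod, m: 0 in, 0.030 shot right out; starts at 0 to 0.004. A free rod takes 2 to 4 N and stays where left; one that sticks stops dead under 0.020, do not force it (about 8 N tells). Rod 9 mm thick, axis 13 mm above the plate's underside, its end at bolt x = 42 mm + throw
- mouth_d (a point): the end of that bolt's housing where the rod comes out: on the rod's axis at bolt x = 45, y = 0, z = 13 mm
- knob_d (a point): on that bolt's knob: an upright pin 10 mm thick on the rod, through the slot, from 23 to 43 mm above the plate's underside (this point: 33 mm), at bolt x = -19 mm + throw, y = 0
- fixture: checking fixture, fixed; plywood base 12 mm thick, x -85..85, y -40..105 mm. Fence face at y = -18 mm (x -50..50), end stop face at x = 45 mm (y -30..10), both 6 mm high above the base. Origin: on the bench under the nest; z up. A seated bolt has the fixture's axes, origin at x 0, y 0, z 12 mm; a gap of up to 30 mm to the end stop is fine; the rod passes over the stop
- clip_arm (a joint): sprung curved arm, rad, counter-clockwise from above: 0 home, 0.11 its nose presses a seated bolt's plate edge (y = 18 mm) to the fence with 5 N, 1.05 right back, clear of the nest. Over-centre spring: under 0.70 it pulls home, over 0.70 it holds back; left at 0.8 to 1.05 it stays, moved under 0.6 it flies home. Rod 7 mm thick, top 19 mm above the bench
- clip_post (a point): on the arm's black upright finger post, 12 mm thick, 17 to 50 mm above the bench (this point: 42 mm). Push or pinch it: at most 11 N. It circles the pivot (fixture x = -55, y = 62 mm) at 52 mm radius; with the arm on a bolt it stands at fixture x = -3, y = 58 mm. A 9 mm coil spring (top 30 mm above the bench) lies across the pivot
- cup: black rectangular plastic inset cup, for good bolts; fixed, open top: 180 (x) x 140 (y) x 45 mm high, 3 mm walls and floor. Origin: centre of its underside
- dish: round shallow steel dish, for bolts that stick; fixed: 176 mm across the rim, 160 across the foot, 26 mm high, 3 mm floor. Origin: centre of its underside
- glue: bystander: white glue bottle, 60 mm across, 170 mm high, standing; origin at the centre of its foot
- tape: bystander: tape measure, 62 x 34 x 60 mm; origin at the centre of its underside
- jar: bystander: glass jar with steel cap, 64 mm across, 75 mm high; origin at the centre of its foot
Mind the look-alikes: they are no part of the job. What is shaped like the bolt_c but orange or red is not meant.

How it is judged:
By the outcome, as a careful person would: the job done as asked, in the order asked, and still so for the second after the job is handed in, with the robot touching nothing.
Of bolt_a, bolt_b, bolt_c, bolt_d only 2 to 3 are there at a start; the rules pass over those that are not, and their reading is None.
At some moment in a run one of bolt_a, bolt_b, bolt_c, bolt_d may be knocked a few centimetres aside while the robot is not near it.
Once in a run the grip may slacken for a moment while it holds something.
It also fails if it takes over 210 s, if anything falls off the work surface, if the arm or the gripper's body presses on something with over 40 N, if the wrist force passes 120 N, or if a joint passes its speed limit or range.

## Working session

There is one attempt and no reset: what is moved stays moved. The work goes in short steps, Python scripts to look and compute and a tool call to move; the robot and the scene stay as the last step left them, time stands still between calls to the robot, and variables do not carry over. Pictures are saved under pics/ and viewed, and the job is handed in when it is done.

Besides the shell and the picture viewer there is one more tool, called after ">>>" by a JSON object that holds its "name" and its "arguments", one argument or row to a line. send_rows: Moves the arm, as the interface text tells. Its arguments: {"type":"object","properties":{"plan":{"type":"string"}},"required":["plan"]}

```bash
mkdir -p pics; ls
python3 - <<'E'
from cell import env, eyes
import cv2
print(env.state())
for n in ["scene","top","wrist"]:
    p=eyes.read_camera(n)
    print(n,p["vertical_fov"],p["cx"],p["cy"],p["extrinsics"].tolist() if hasattr(p["extrinsics"],'tolist') else p["extrinsics"],[k for k in p])
    cv2.imwrite(f"pics/{n}0.png",cv2.cvtColor(p["image"],cv2.COLOR_RGB2BGR))
E
```

```text
pics
{'t': 0.0, 'joints': array([ 1.12246903e+00,  4.91562271e-01,  1.55943375e+00, -1.11838198e-05,
        1.09170407e+00, -1.05602083e-01]), 'qvel': array([ 0.00076405, -0.00036893,  0.00017093,  0.00014601,  0.00045965,
        0.00073741]), 'tau': array([-8.21139529e-04, -6.12666464e+01, -2.58198613e+01,  6.92461780e-02,
        4.81465389e-02, -1.82305166e-05]), 'eef_pos': array([209.9132378 , 588.44245246, 214.06547179]), 'tcp_rot': array([-3.14049034e+00, -1.06866303e-04,  2.79887254e+00]), 'ft_force': array([-0.28411845, -0.16143755,  0.885262  ]), 'moment': array([-0.0502264 ,  0.00682915, -0.02918017]), 'opening': 0.9981506612013696}
scene 47.65491551079743 255.58661929109866 187.46875107622066 [[-0.6534609961625725, -0.4979553710455509, 0.5701133000913995, 1287.520793562239], [0.7568454527857059, -0.41669185578174645, 0.503540324028537, 685.2883241552471], [-0.013179039867085959, 0.7605316204945407, 0.649167133438015, 881.942090834919], [0.0, 0.0, 0.0, 1.0]] ['image', 'vertical_fov', 'cx', 'cy', 'extrinsics', 'shot']
top 46.95951974038033 254.37913690887885 190.7006995594717 [[-0.00044608642058595365, 0.9855781351929158, -0.1692203901323955, 352.3065614380161], [-0.9999563656901556, 0.0011393633141794774, 0.009271923585458636, 63.295198516409606], [0.009331008661535543, 0.16921714239666458, 0.9855346219166862, 1094.4866285148987], [0.0, 0.0, 0.0, 1.0]] ['image', 'vertical_fov', 'cx', 'cy', 'extrinsics', 'shot']
wrist 65.70646984690485 255.1033187632905 196.32736022767128 [[0.3350773499427321, -0.9122028265884075, -0.2358159721466607, 143.1727297036309], [0.9421896879627956, 0.324059715641648, 0.08522847291148099, 611.258372241037], [-0.0013271970180607942, -0.25074150805635065, 0.9680531672825111, 383.81417298372753], [0.0, 0.0, 0.0, 1.0]] ['image', 'vertical_fov', 'cx', 'cy', 'extrinsics', 'shot']
```

View pics/scene0.png

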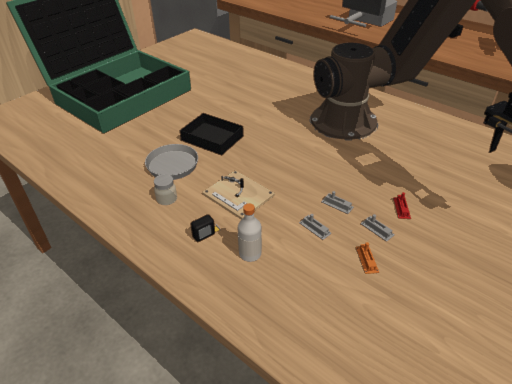

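View pics/top0.png

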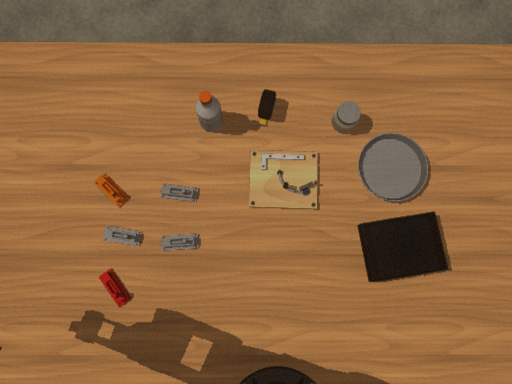

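View pics/wrist0.png

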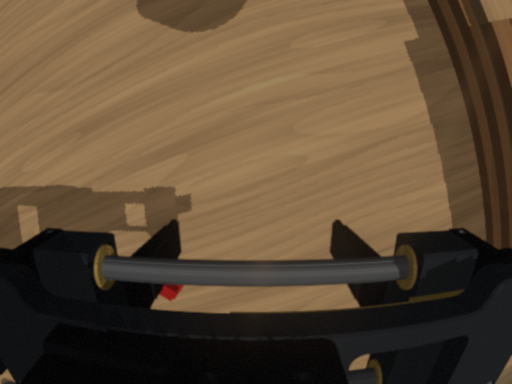

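```bash
cat > h.py <<'E'
from cell import env, eyes, boxes_of, regions_of
import numpy as np, cv2
from scipy.optimize import least_squares
def foc(p): return p["image"].shape[0]/2/np.tan(np.radians(p["vertical_fov"]/2))
def fish(p): return p.get("name")=="wrist"
def cam(n,save=None):
    p=eyes.read_camera(n); p=dict(p) if not isinstance(p,dict) else p
    p["name"]=n
    if save: cv2.imwrite(f"pics/{save}.png",cv2.cvtColor(p["image"],cv2.COLOR_RGB2BGR))
    return p
def proj(p,P):
    P=np.atleast_2d(np.asarray(P,float)); E=np.asarray(p["extrinsics"]); c=(P-E[:3,3])@E[:3,:3]
    x,y,z=c[:,0],-c[:,1],-c[:,2]; f=foc(p)
    if fish(p):
        r=np.hypot(x,y); th=np.arctan2(r,z); s=np.where(r>1e-9,th/np.maximum(r,1e-9),0)
        u,v=f*x*s,f*y*s
    else: u,v=f*x/z,f*y/z
    return np.stack([u+p["cx"],v+p["cy"]],1)
def back(p,uv,h):
    uv=np.atleast_2d(np.asarray(uv,float)); f=foc(p); a=(uv-[p["cx"],p["cy"]])/f
    if fish(p):
        r=np.hypot(a[:,0],a[:,1]); s=np.where(r>1e-9,np.sin(r)/np.maximum(r,1e-9),1); d=np.stack([a[:,0]*s,-a[:,1]*s,-np.cos(r)],1)
    else: d=np.stack([a[:,0],-a[:,1],-np.ones(len(a))],1)
    E=np.asarray(p["extrinsics"]); w=d@E[:3,:3].T; o=E[:3,3]
    t=(h-o[2])/w[:,2]; return o+w*t[:,None]
def crop(p,x0,y0,x1,y1,k,save):
    im=cv2.cvtColor(p["image"],cv2.COLOR_RGB2BGR)[y0:y1,x0:x1]
    cv2.imwrite(f"pics/{save}.png",cv2.resize(im,None,fx=k,fy=k,interpolation=cv2.INTER_CUBIC))
def st():
    s=env.state(); print("t %.2f pos %s rot %s F %s open %.1f"%(s["t"],np.round(s["eef_pos"],1),np.round(s["tcp_rot"],3),np.round(s["ft_force"],1),s["opening"]*95.1)); return s
E
python3 - <<'E'
from h import *
for n in ["top","scene"]:
    p=cam(n)
    for t,h in [("bolt_a",12),("fixture",12),("clip_post",35),("cup",22),("dish",13),("glue",0),("tape",30),("jar",37)]:
        for r in regions_of(t,p):
            m=r["pixels"]; ys,xs=np.nonzero(m); c=[xs.mean(),ys.mean()]
            cc=np.float32(np.stack([xs,ys],1)); rect=cv2.minAreaRect(cc)
            print(n,t,round(r["confidence"],2),r["bbox"],np.round(c,1),np.round(back(p,c,h)[0],0), np.round(rect[1],0),round(rect[2]))
    if n=="top": crop(p,90,80,450,290,2.2,"topz")
E
```

```text
top bolt_a 0.94 [104.0, 224.2, 40.2, 19.2] [122.3 235.4] [427. 375.  12.] [38. 16.] 8
top bolt_a 0.9 [96.2, 172.7, 31.5, 31.3] [111.1 189.3] [541. 408.  12.] [35. 15.] 45
top bolt_a 0.67 [99.8, 267.6, 32.5, 40.4] [114.9 287.2] [304. 386.  12.] [38. 16.] 55
top bolt_a 0.63 [161.4, 232.8, 35.4, 23.0] [179.6 241.6] [412. 235.  12.] [15. 37.] 86
top bolt_a 0.57 [160.0, 186.6, 32.1, 12.6] [178.7 192.2] [534. 241.  12.] [37. 14.] 8
top fixture 0.6 [252.4, 150.9, 65.4, 54.5] [283.4 179.2] [568. -19.  12.] [58. 68.] 90
top clip_post 0.6 [277.2, 170.4, 30.7, 25.6] [290.1 184.4] [550. -34.  35.] [36. 12.] 34
top cup 0.61 [359.1, 212.0, 88.6, 68.1] [401.8 246.3] [ 400. -303.   22.] [60. 81.] 80
top dish 0.85 [356.8, 130.1, 70.3, 72.9] [392.4 166.4] [ 600. -294.   13.] [68. 69.] 90
top dish 0.69 [258.0, 89.0, 17.6, 37.7] [266.1 105.5] [760.  23.  13.] [15. 36.] 14
top dish 0.48 [160.7, 185.3, 37.1, 19.6] [178.9 192.3] [534. 240.  13.] [37. 14.] 7
top dish 0.44 [159.6, 234.3, 38.5, 18.1] [179.3 241.9] [411. 236.  13.] [16. 37.] 90
top tape 0.56 [253.4, 89.7, 22.0, 34.6] [266.2 105.8] [753.  23.  
[... 639 characters left out ...]
cene clip_post 0.54 [238.7, 179.7, 4.4, 6.2] [240.5 181.7] [553. -25.  35.] [5. 4.] 45
scene cup 0.57 [177.2, 109.2, 63.3, 43.6] [211.4 133.3] [ 408. -298.   22.] [62. 35.] 19
scene dish 0.77 [144.9, 146.0, 56.7, 27.8] [171.8 160.5] [ 599. -293.   13.] [35. 52.] 90
scene dish 0.65 [188.5, 214.6, 30.4, 25.5] [203.4 227.6] [748.  12.  13.] [22. 28.] 68
scene glue 0.92 [237.5, 204.2, 25.7, 58.5] [249.5 235.6] [679. 122.   0.] [57. 23.] 90
scene glue 0.34 [238.5, 179.2, 6.6, 15.4] [240.8 183.4] [528. -48.   0.] [ 5. 16.] 4
scene tape 0.77 [188.2, 214.5, 32.2, 28.4] [203.2 227.9] [760.  26.  30.] [22. 28.] 63
scene jar 0.91 [152.8, 171.4, 23.6, 35.4] [165.  189.1] [ 725. -173.   37.] [29. 20.] 81
```

View pics/topz.png

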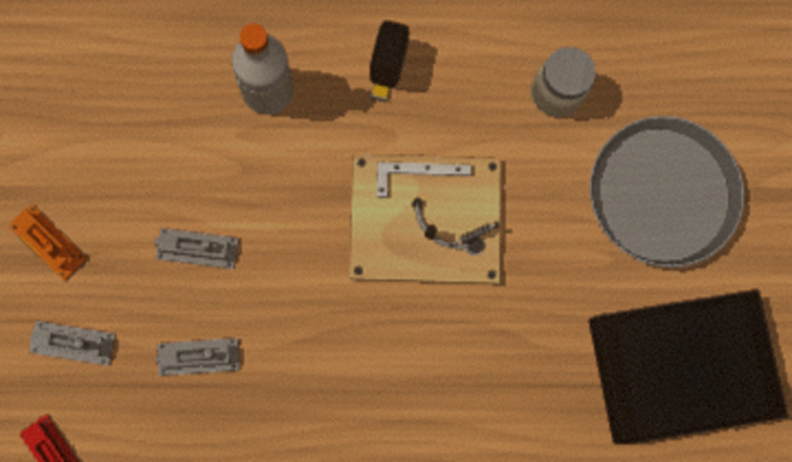

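>>> {"name": "send_rows", "arguments": {
  "plan": "0 0 0 0.15 95; 0 0 0 0.15 95; 0 0 0 0.15 95; 0 0 0 0.15 95; 0 0 0 0.15 95; 0 0 0 0.15 95; 0 0 0 0.15 95; 0 0 0 0.15 95"
}}

```text
t: 1.85
eef_pos: [210.0, 588.6, 214.6]
tcp_rot: [-3.142, 0.0, 1.593]
ft_force: [0.9, 0.5, 0.3]
opening: 1.001
```

>>> {"name": "send_rows", "arguments": {
  "plan": "-40 30 0 0.03 95; -40 30 0 0 95; -40 30 0 0 95; -40 30 0 0 95; -40 30 0 0 95; -40 30 0 0 95; -40 30 0 0 95; -40 30 0 0 95"
}}

```text
t: 2.65
eef_pos: [446.2, 266.8, 214.5]
tcp_rot: [3.14, -0.003, 1.564]
ft_force: [0.2, -0.2, -0.5]
opening: 1.002
```

>>> {"name": "send_rows", "arguments": {
  "plan": "-40 10 0 0 95; -40 10 0 0 95; 0 0 0 0 95"
}}

```text
t: 2.95
eef_pos: [469.3, 179.4, 214.4]
tcp_rot: [3.138, -0.002, 1.558]
ft_force: [-0.3, 0.7, 0.1]
opening: 0.999
```

Run:
```python
from h import *
s=st(); p=cam("wrist","w1")
for r in regions_of("bolt_a",p):
    m=r["pixels"]; ys,xs=np.nonzero(m); c=[xs.mean(),ys.mean()]
    print(round(r["confidence"],2),r["bbox"],np.round(c,1),np.round(back(p,c,12)[0],0))
```

```text
t 2.95 pos [469.3 179.4 214.4] rot [ 3.138e+00 -2.000e-03  1.558e+00] F [-0.3  0.7  0.1] open 95.0
0.95 [286.2, 96.0, 38.4, 68.8] [306.  126.2] [534. 243.  12.]
0.83 [275.3, 0.4, 59.9, 31.0] [301.4  12.7] [531. 392.  12.]
0.67 [190.3, 95.4, 38.2, 72.8] [210.6 131. ] [414. 238.  12.]
0.66 [102.1, 0.0, 61.7, 59.3] [130.9  26.9] [307. 386.  12.]
```

View pics/w1.png

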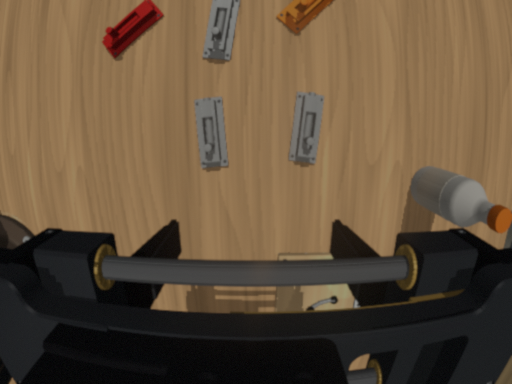

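```bash
cat >> h.py <<'E'
def box(x0,x1,y0,y1,z0,z1): return np.array([[x,y,z] for x in(x0,x1) for y in(y0,y1) for z in(z0,z1)],float)
def parts(th):
    a=np.linspace(0,2*np.pi,12,endpoint=False)
    k=np.concatenate([np.stack([-19+th+5*np.cos(a),5*np.sin(a),np.full(12,z)],1) for z in (22,43)])
    return [box(-45,45,-18,18,0,4),box(-36,40,-10,10,4,22),k,box(40,42+th,-4.5,4.5,8.5,17.5)]
S=4
def sil(p,pose,z0,th,shape):
    x,y,yaw=pose; R=np.array([[np.cos(yaw),-np.sin(yaw),0],[np.sin(yaw),np.cos(yaw),0],[0,0,1]])
    im=np.zeros((shape[0]*S,shape[1]*S),np.uint8)
    for q in parts(th):
        uv=(proj(p,q@R.T+[x,y,z0])+0.5)*S-0.5
        cv2.fillConvexPoly(im,cv2.convexHull(np.round(uv).astype(np.int32)),1)
    return im
def fitbolt(p,mask,x,y,yaw,z0=0,th=2.,fitth=False):
    ys,xs=np.nonzero(mask); pad=12; H,W=mask.shape
    m=cv2.resize(mask.astype(np.uint8),None,fx=S,fy=S,interpolation=cv2.INTER_NEAREST)
    def cost(v):
        return np.sum(sil(p,(v[0],v[1],v[2]/50),z0,v[3] if fitth else th,mask.shape)!=m)/S/S
    from scipy.optimize import minimize
    v0=[x,y,yaw*50]+([th] if fitth else [])
    simp=np.array([v0]+[[v0[j]+(6 if j==i else 0) for j in range(len(v0))] for i in range(len(v0))])
    r=minimize(cost,v0,method="Nelder-Mead",options=dict(initial_simplex=simp,xatol=.1,fatol=.3,maxiter=200))
    v=r.x; return v[0],v[1],v[2]/50,(v[3] if fitth else th),r.fun,mask.sum()
def overlay(p,pose,z0,th,img):
    x,y,yaw=pose; R=np.array([[np.cos(yaw),-np.sin(yaw),0],[np.sin(yaw),np.cos(yaw),0],[0,0,1]])
    for q in parts(th):
        uv=proj(p,q@R.T+[x,y,z0]); cv2.polylines(img,[cv2.convexHull(np.round(uv*S).astype(np.int32))],True,(0,255,0),1)
    return img
E
python3 - <<'E'
from h import *
p=cam("wrist")
img=cv2.resize(cv2.cvtColor(p["image"],cv2.COLOR_RGB2BGR),None,fx=S,fy=S,interpolation=cv2.INTER_CUBIC)
for r in regions_of("bolt_a",p):
    m=r["pixels"]; b=r["bbox"]
    ys,xs=np.nonzero(m); c=back(p,[xs.mean(),ys.mean()],12)[0]
    col=p["image"][m].mean(0); print(b,col)
    if b[1]<20 or col[0]>col[2]*1.4: continue
    f=fitbolt(p,m,c[0],c[1],1.571); print(np.round(f,2)); overlay(p,f[:3],0,2,img)
cv2.imwrite("pics/ov1.png",img[80*S:180*S,160*S:350*S])
E
```

```text
[287.2, 94.0, 33.1, 71.5] [104.46659597 101.50106045  96.38123012]
[5.3621e+02 2.4124e+02 1.4300e+00 2.0000e+00 8.8620e+01 1.8860e+03]
[193.5, 94.6, 35.1, 74.5] [104.42002064 102.2874097   97.63467492]
[4.1328e+02 2.3611e+02 1.6400e+00 2.0000e+00 7.2380e+01 1.9380e+03]
[201.9, 3.0, 36.3, 60.1] [103.30497685 102.07928241  98.36979167]
[102.3, 0.7, 64.5, 54.1] [97.2797619  19.95171958 16.81283069]
```

View pics/ov1.png

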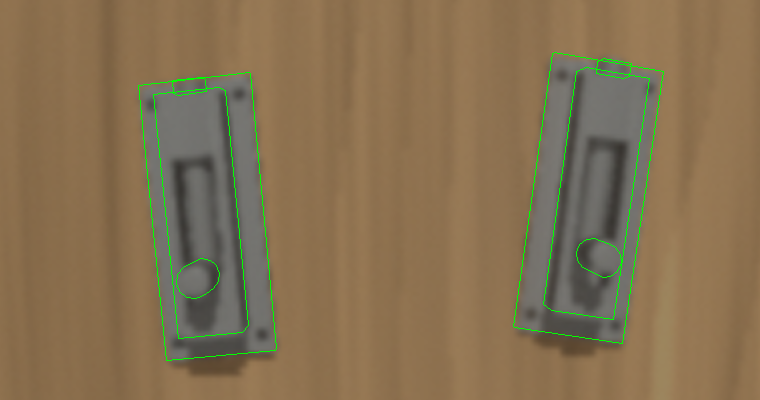

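>>> {"name": "send_rows", "arguments": {
  "plan": "-40 14 0 0 60; -40 14 0 0 60; -40 14 0 0 60; -40 14 0 0 60; -40 14 0 0 60; -40 14 0 0 60; -40 14 0 0.01 60; 0 0 0 0 60"
}}

```text
t: 3.95
eef_pos: [570.3, -93.1, 213.9]
tcp_rot: [3.136, -0.004, 1.575]
ft_force: [0.2, 1.0, 0.0]
opening: 0.633
```

Run:
```python
from h import *
s=st(); p=cam("wrist","w2"); crop(p,130,0,430,230,2.6,"w2z")
for t in ["fixture","clip_post","clip_arm"]:
  for r in regions_of(t,p): 
    ys,xs=np.nonzero(r["pixels"]);print(t,round(r["confidence"],2),r["bbox"],xs.mean(),ys.mean())
```

```text
t 3.95 pos [570.3 -93.1 213.9] rot [ 3.136 -0.004  1.575] F [0.2 1.  0. ] open 60.2
fixture 0.93 [196.7, 50.9, 121.5, 134.1] 254.6918185393995 118.22348236528124
fixture 0.22 [223.2, 109.4, 49.7, 59.2] 241.18146718146718 129.53861003861005
clip_post 0.89 [221.3, 107.1, 52.3, 59.9] 241.04674796747966 130.65243902439025
clip_arm 0.81 [222.9, 103.4, 52.2, 67.2] 239.7212020033389 132.440734557596
```

View pics/w2z.png

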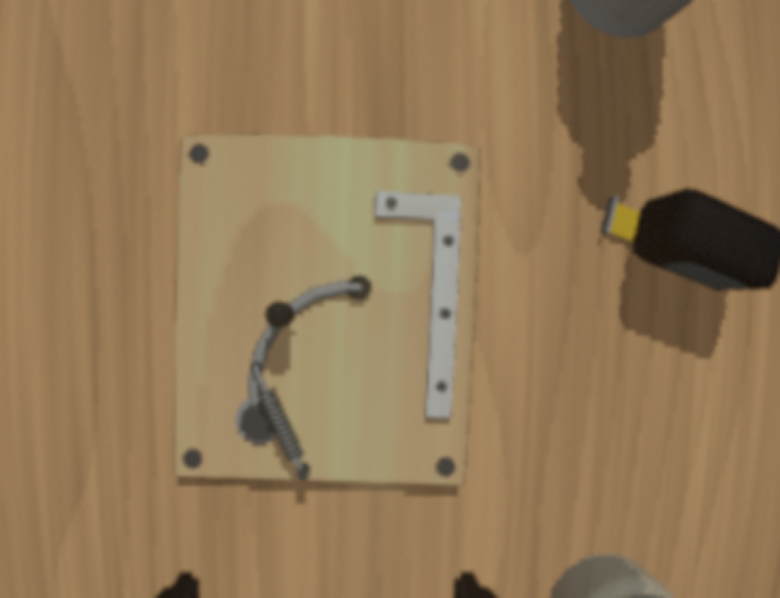

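Run:
```python
from h import *
p=cam("wrist")
L=[(184,134,85,105,12),(477,147,85,-40,12),(461,486,-85,-40,12),(179,478,-85,105,12),(427,418,-50,-18,18),(450,418,-50,-30,18),(436,218,45,-18,18),(377,216,45,10,18),(279,313,-3.9,52.3,50),(257,421,-55,62,19)]
A=np.array(L,float); uv=A[:,:2]/2.6+[130,0]-0.5+0.5/2.6
def P(v):
    c,s=np.cos(v[2]),np.sin(v[2]); return np.stack([v[0]+c*A[:,2]-s*A[:,3],v[1]+s*A[:,2]+c*A[:,3],A[:,4]],1)
r=least_squares(lambda v:(proj(p,P(v))-uv).ravel(),[602,-18,1.57],loss="soft_l1")
print(r.x); print(np.round(proj(p,P(r.x))-uv,1))
```

```text
[599.96003175 -16.1950859    1.54204966]
[[-1.2 -0.1]
 [ 1.8 -0.7]
 [ 1.   0.5]
 [-2.4 -0.4]
 [-0.3 -0.4]
 [ 0.3  0.1]
 [-0.1  0.5]
 [-0.2 -0.2]
 [-0.2  0.4]
 [ 0.6  0.1]]
```

>>> {"name": "send_rows", "arguments": {
  "plan": "37 1 0 -0.01 0; 37 1 0 -0.01 0; 0 0 45 -0.01 0; 0 0 45 0 0; 0 0 45 0 0; 0 0 25 0 0; 0 0 10 0 0; 0 0 0 0 0"
}}

```text
t: 5.0
eef_pos: [570.5, -0.1, 43.7]
tcp_rot: [3.129, -0.004, 1.625]
ft_force: [-0.3, 0.4, 1.0]
opening: 0.028
```

```bash
cat >> h.py <<'E'
FX=np.array([600.,-16.2]); FY=1.542
def f2w(x,y): c,s=np.cos(FY),np.sin(FY); return FX+[c*x-s*y,s*x+c*y]
def w2f(x,y): c,s=np.cos(FY),np.sin(FY); d=np.array([x,y])-FX; return np.array([c*d[0]+s*d[1],-s*d[0]+c*d[1]])
E
python3 - <<'E'
from h import *
s=st(); print(w2f(*s["eef_pos"][:2])); p=cam("wrist"); crop(p,130,60,400,384,1.8,"w3")
print([np.round(f2w(-55+52*np.cos(t-.187),62+52*np.sin(t-.187)),0) for t in (0,.11,.3,.6,.8,.95,1.05)])
E
```

```text
t 5.00 pos [ 5.705e+02 -1.000e-01  4.370e+01] rot [ 3.129 -0.004  1.625] F [-0.3  0.4  1. ] open 2.7
[15.25111511 29.91532124]
[array([548., -19.]), array([542., -18.]), array([532., -18.]), array([517., -21.]), array([508., -26.]), array([502., -31.]), array([498., -34.])]
```

View pics/w3.png

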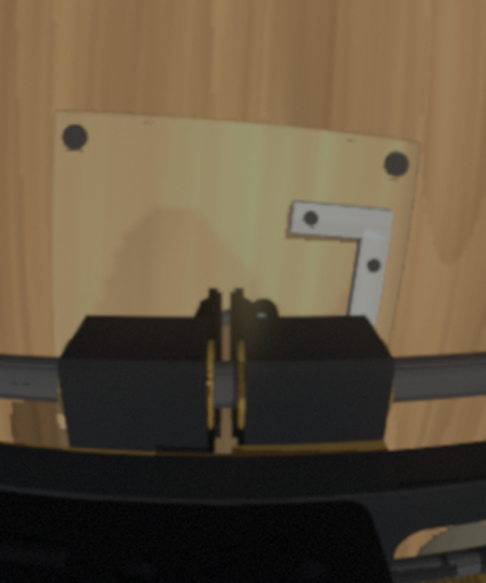

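>>> {"name": "send_rows", "arguments": {
  "plan": "-10 0 6 0.08 0; -8 0 5 0 0; 0 0 0 0 0; 0 0 0 0 0"
}}

```text
t: 5.45
eef_pos: [573.8, -18.1, 38.6]
tcp_rot: [3.12, -0.004, 1.548]
ft_force: [0.3, 0.1, 0.0]
opening: 0.004
```

Run:
```python
from h import *
s=st(); print(w2f(*s["eef_pos"][:2]))
```

```text
t 5.45 pos [573.8 -18.1  38.6] rot [ 3.12  -0.004  1.548] F [0.3 0.1 0. ] open 0.4
[-2.69310687 26.10185188]
```

>>> {"name": "send_rows", "arguments": {
  "plan": "0 0 8 0 0; 0 -6 0 0 0; 0 -6 0 0 0; 0 -4 0 0 0; 0 0 0 0 0"
}}

```text
t: 5.95
eef_pos: [561.3, -17.1, 31.7]
tcp_rot: [3.107, -0.003, 1.551]
ft_force: [7.0, -2.5, -4.6]
opening: 0.004
```

Run:
```python
from h import *
s=st(); print(w2f(*s["eef_pos"][:2]))
```

```text
t 5.95 pos [561.3 -17.1  31.7] rot [ 3.107e+00 -3.000e-03  1.551e+00] F [ 7.  -2.5 -4.6] open 0.4
[-1.98034924 38.70809387]
```

>>> {"name": "send_rows", "arguments": {
  "plan": "-1 -15 0 0 0; -4 -15 0 0 0; -8 -14 0 0 0; 0 0 0 0 0"
}}

```text
t: 6.35
eef_pos: [519.6, -28.3, 31.8]
tcp_rot: [3.095, -0.002, 1.552]
ft_force: [0.2, -0.5, -0.7]
opening: 0.005
```

Run:
```python
from h import *
s=st(); print(w2f(*s["eef_pos"][:2]))
```

```text
t 6.35 pos [519.6 -28.3  31.8] rot [ 3.095e+00 -2.000e-03  1.552e+00] F [ 0.2 -0.5 -0.7] open 0.5
[-14.42539593  80.01885748]
```

>>> {"name": "send_rows", "arguments": {
  "plan": "0 10 0 0 40; 0 0 -45 0 40; 0 0 -45 0 40; 0 0 -45 0 40; -35 10 -45 0 40; -35 10 0 0 40; 0 0 0 0 40; 0 0 0 0 40"
}}

```text
t: 7.15
eef_pos: [546.2, -94.3, 214.2]
tcp_rot: [3.095, -0.001, 1.555]
ft_force: [-0.9, 0.4, -1.3]
opening: 0.417
```

Run:
```python
from h import *
s=st(); p=cam("wrist"); crop(p,130,0,430,230,2.6,"w4")
```

```text
t 7.15 pos [546.2 -94.3 214.2] rot [ 3.095e+00 -1.000e-03  1.555e+00] F [-0.9  0.4 -1.3] open 39.7
```

View pics/w4.png

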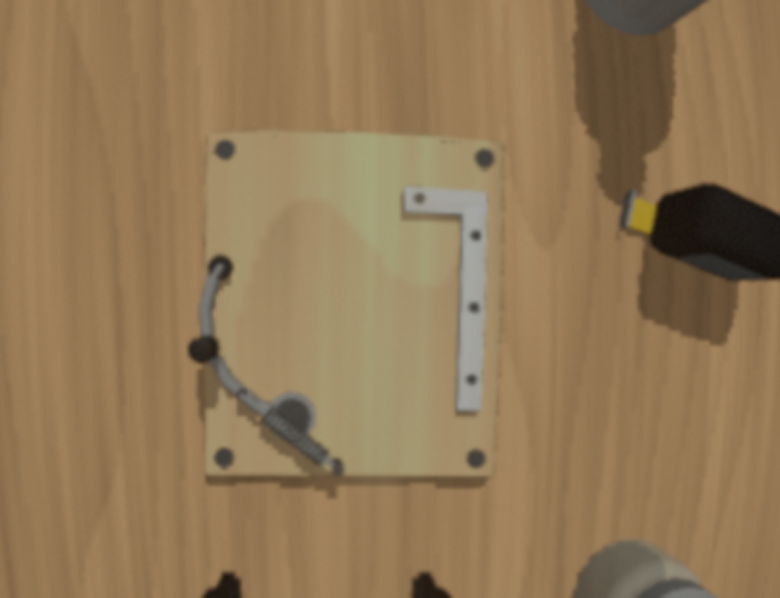

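Run:
```python
from h import *
p=cam("wrist")
L=[(457,410,-50,-18,18),(480,410,-50,-30,18),(463,213,45,-18,18),(404,212,45,10,18),(203,349,-21.2,101.5,50),(292,413,-55,62,19),(208,134,85,105,12),(498,147,85,-40,12),(489,476,-85,-40,12),(207,474,-85,105,12)]
A=np.array(L,float); uv=A[:,:2]/2.6+[130,0]-0.5+0.5/2.6
def P(v):
    c,s=np.cos(v[2]),np.sin(v[2]); return np.stack([v[0]+c*A[:,2]-s*A[:,3],v[1]+s*A[:,2]+c*A[:,3],A[:,4]],1)
for k in (10,6,4):
    r=least_squares(lambda v:(proj(p,P(v))-uv)[:k].ravel(),[602,-18,1.57])
    print(r.x); print(np.round(proj(p,P(r.x))-uv,1).tolist())
```

```text
[601.7273982  -20.2716906    1.53992509]
[[-0.0, -0.0], [0.3, 0.2], [-0.1, 0.4], [0.2, -0.5], [-1.1, 0.3], [-0.4, 1.9], [-1.2, -1.8], [2.5, -2.5], [1.7, 1.0], [-1.4, 0.9]]
[602.02320237 -19.87364546   1.53701371]
[[0.1, -0.3], [0.5, -0.0], [0.2, 0.1], [0.6, -0.8], [-0.9, -0.3], [-0.3, 1.4], [-0.7, -2.3], [2.9, -2.7], [1.7, 0.7], [-1.4, 0.4]]
[601.57416316 -20.27210214   1.54116637]
[[-0.1, -0.0], [0.3, 0.2], [-0.2, 0.4], [0.1, -0.5], [-1.2, 0.4], [-0.5, 2.0], [-1.4, -1.7], [2.3, -2.5], [1.7, 0.9], [-1.5, 1.0]]
```

>>> {"name": "send_rows", "arguments": {
  "plan": "40 -3 5 0 40; 40 -3 5 0 40; 40 -3 5 0 40; 40 -3 5 0 40; 40 -2 5 0 40; 35 0 5 0 40; 0 0 0 0.05 40; 0 0 0 0.05 40"
}}

```text
t: 8.05
eef_pos: [532.2, 157.2, 177.1]
tcp_rot: [3.107, -0.004, 1.459]
ft_force: [0.4, 0.3, -0.9]
opening: 0.419
```

```bash
sed -i 's/^FX=.*/FX=np.array([601.6,-20.3]); FY=1.541/' h.py
cat >> h.py <<'E'
def find(z0=0,th=2.,fitth=False,save=None,yaw0=1.55,n="wrist"):
    p=cam(n); img=cv2.resize(cv2.cvtColor(p["image"],cv2.COLOR_RGB2BGR),None,fx=S,fy=S,interpolation=cv2.INTER_CUBIC); out=[]
    for r in regions_of("bolt_a",p):
        m=r["pixels"]; b=r["bbox"]; col=p["image"][m].mean(0)
        if b[1]<5 or col[0]>col[2]*1.4 or r["confidence"]<.3: continue
        ys,xs=np.nonzero(m); c=back(p,[xs.mean(),ys.mean()],z0+12)[0]
        f=fitbolt(p,m,c[0],c[1],yaw0,z0,th,fitth); print(round(r["confidence"],2),b,"pose",np.round(f[:2],1),np.round(f[2:],3)); overlay(p,f[:3],z0,f[3],img); out.append((f,b))
    if save:
        k=int(max(0,S*(out[0][1][0]-40))) if out else 0; q=int(max(0,S*(out[0][1][1]-30))) if out else 0
        cv2.imwrite(f"pics/{save}.png",img[q:q+600,k:k+760])
    return p,out
E
python3 - <<'E'
from h import *
s=st(); find(save="f1")
E
```

```text
t 8.05 pos [532.2 157.2 177.1] rot [ 3.107 -0.004  1.459] F [ 0.4  0.3 -0.9] open 39.9
0.83 [228.8, 70.7, 30.1, 79.0] pose [535.8 241. ] [1.45200e+00 2.00000e+00 1.20812e+02 2.36600e+03]
0.74 [119.3, 87.3, 46.1, 79.6] pose [412.9 235.9] [1.66000e+00 2.00000e+00 1.48812e+02 2.09000e+03]
```

View pics/f1.png

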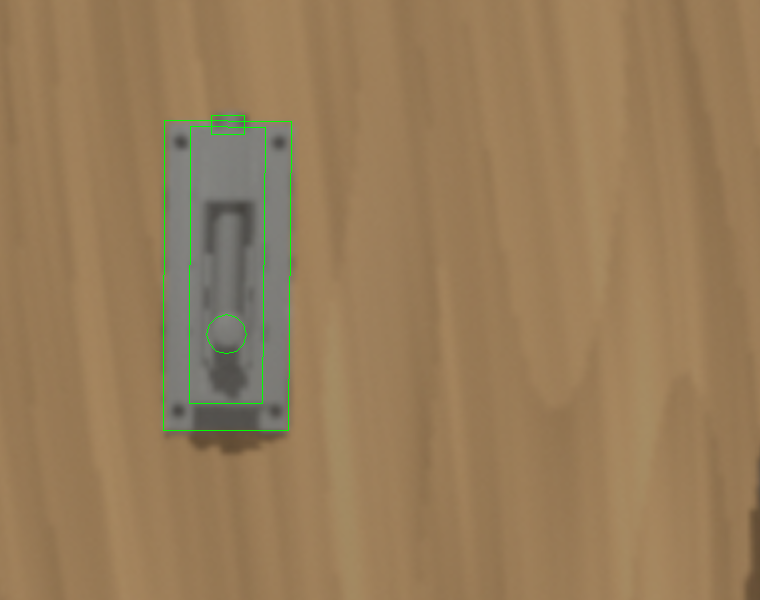

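>>> {"name": "send_rows", "arguments": {
  "plan": "43 -6 0 0.01 40; 42 -5 0 0 40; 0 0 45 0 40; 0 0 45 0 40; 0 0 35 0 40; 0 0 20 0 40; 0 0 0 0 40; 0 0 0 0 40"
}}

```text
t: 8.95
eef_pos: [535.6, 247.2, 27.0]
tcp_rot: [3.107, -0.004, 1.462]
ft_force: [0.3, -0.1, -0.4]
opening: 0.42
```

Run:
```python
from h import *
s=st(); p=cam("wrist","w5")
```

```text
t 8.95 pos [535.6 247.2  27. ] rot [ 3.107 -0.004  1.462] F [ 0.3 -0.1 -0.4] open 40.0
```

View pics/w5.png

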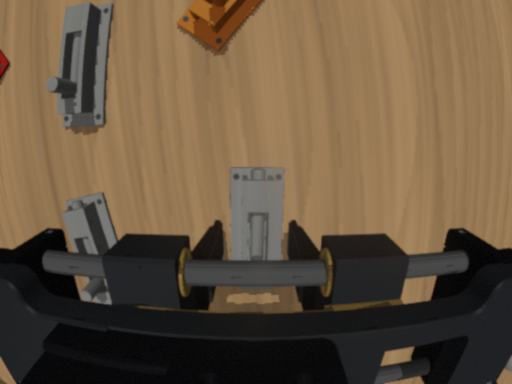

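>>> {"name": "send_rows", "arguments": {
  "plan": "-3 0 13 0 40; 0 0 6 0 40; 0 0 0 0 0; 0 0 0 0 0; 0 0 0 0 0; 0 0 0 0 0"
}}

```text
t: 9.6
eef_pos: [537.6, 244.2, 10.6]
tcp_rot: [3.102, -0.006, 1.462]
ft_force: [-0.0, 0.8, -1.2]
opening: 0.208
```

>>> {"name": "send_rows", "arguments": {
  "plan": "0 0 -30 0 0; 0 0 -35 0 0; -36 13 0 0 0; -36 13 0 0 0; -36 13 0 0 0; -36 13 0 0 0; -36 12 0 0 0; -36 12 0 0 0"
}}

```text
t: 10.4
eef_pos: [587.7, 18.1, 80.4]
tcp_rot: [3.101, -0.006, 1.47]
ft_force: [0.3, -0.2, -1.5]
opening: 0.206
```

>>> {"name": "send_rows", "arguments": {
  "plan": "-20 6 0 -0.08 0; -14 4 0 0 0; 0 0 0 0 0; 0 0 0 0 0"
}}

```text
t: 10.8
eef_pos: [595.9, -22.0, 80.6]
tcp_rot: [3.101, -0.003, 1.543]
ft_force: [-0.7, 0.0, -0.9]
opening: 0.21
```

Run:
```python
from h import *
s=st(); print(w2f(*s["eef_pos"][:2])); p=cam("wrist","w6")
```

```text
t 10.80 pos [595.9 -22.   80.6] rot [ 3.101e+00 -3.000e-03  1.543e+00] F [-0.7  0.  -0.9] open 19.9
[-1.89224565  5.62752998]
```

View pics/w6.png

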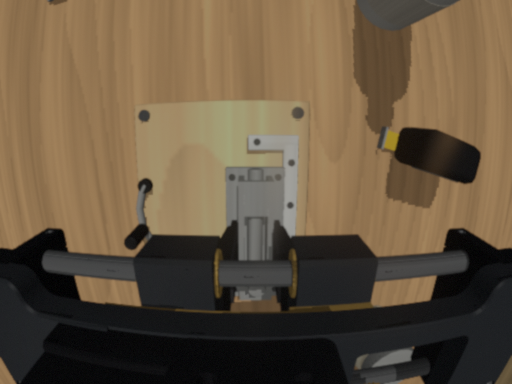

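>>> {"name": "send_rows", "arguments": {
  "plan": "0 0 30 0 0; 0 0 18 0 0; 0 0 4 0 0; 0 0 0 0 0"
}}

```text
t: 11.25
eef_pos: [598.2, -17.4, 28.3]
tcp_rot: [3.099, -0.003, 1.546]
ft_force: [0.1, 1.3, -1.9]
opening: 0.208
```

Run:
```python
from h import *
s=st(); print(w2f(*s["eef_pos"][:2])); p=cam("wrist"); crop(p,180,60,350,260,3,"w7")
```

```text
t 11.25 pos [598.2 -17.4  28.3] rot [ 3.099e+00 -3.000e-03  1.546e+00] F [ 0.1  1.3 -1.9] open 19.8
[2.81768883 3.44334   ]
```

View pics/w7.png

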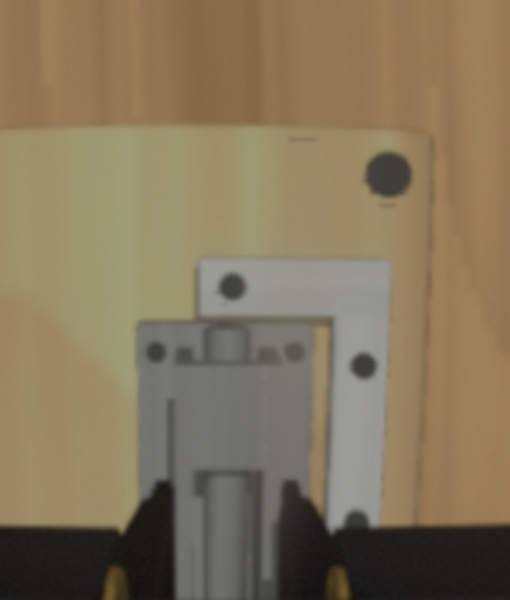

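>>> {"name": "send_rows", "arguments": {
  "plan": "-4 0 0 0.003 0; 0 0 3 0 0; 0 0 3 0 0; 0 0 0 0 0"
}}

```text
t: 11.7
eef_pos: [599.6, -21.3, 24.9]
tcp_rot: [3.095, -0.003, 1.543]
ft_force: [-0.1, 0.5, -2.2]
opening: 0.208
```

Run:
```python
from h import *
s=st(); print(w2f(*s["eef_pos"][:2])); p=cam("wrist"); crop(p,180,60,350,260,3,"w8")
```

```text
t 11.70 pos [599.6 -21.3  24.9] rot [ 3.095e+00 -3.000e-03  1.543e+00] F [-0.1  0.5 -2.2] open 19.7
[-1.05484334  2.01113823]
```

View pics/w8.png

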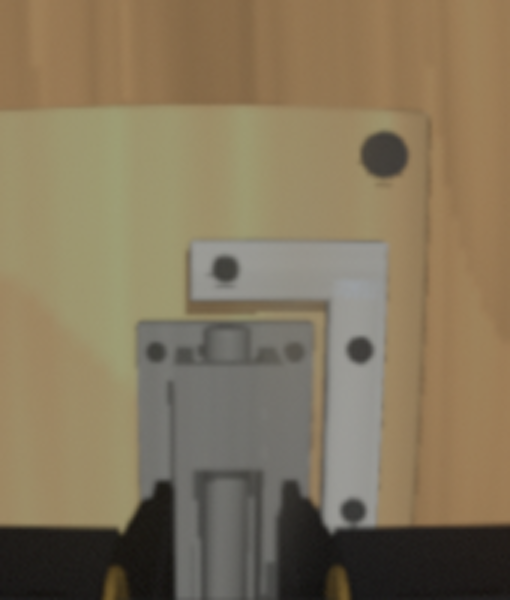

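>>> {"name": "send_rows", "arguments": {
  "plan": "0 0 3 0 0; 0 0 1 0 0; 0 0 0 0 0"
}}

```text
t: 12.05
eef_pos: [600.2, -21.4, 22.6]
tcp_rot: [3.093, -0.002, 1.542]
ft_force: [-0.1, 0.6, -2.5]
opening: 0.206
```

>>> {"name": "send_rows", "arguments": {
  "plan": "0 1 0 0 0; 0 1 0 0 0"
}}

```text
t: 12.25
eef_pos: [602.3, -21.5, 22.6]
tcp_rot: [3.093, -0.002, 1.542]
ft_force: [-0.1, -0.0, -1.6]
opening: 0.21
```

>>> {"name": "send_rows", "arguments": {
  "plan": "0 1 1 0 0; 0 1 0 0 0; 0 0 0 0 0"
}}

```text
t: 12.55
eef_pos: [602.7, -21.5, 22.4]
tcp_rot: [3.098, -0.003, 1.543]
ft_force: [1.1, -0.2, 1.0]
opening: 0.206
```

Run:
```python
from h import *
s=st(); print(w2f(*s["eef_pos"][:2])); p=cam("wrist"); crop(p,180,60,350,260,3,"w9")
```

```text
t 12.55 pos [602.7 -21.5  22.4] rot [ 3.098e+00 -3.000e-03  1.543e+00] F [ 1.1 -0.2  1. ] open 19.6
[-1.16527987 -1.14679991]
```

View pics/w9.png

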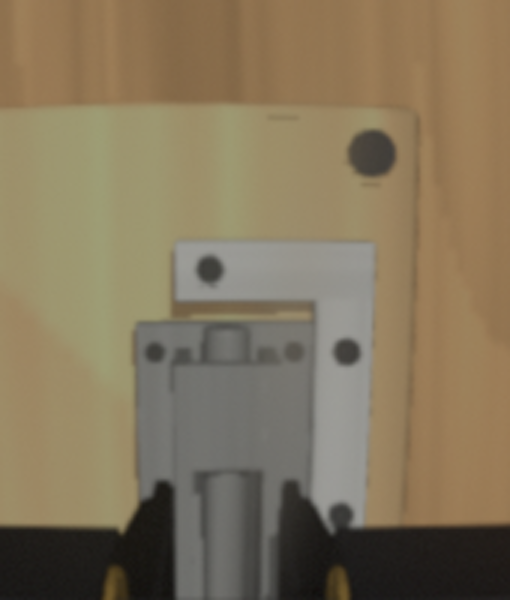

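>>> {"name": "send_rows", "arguments": {
  "plan": "2 0 0 0 0; 1 0 0 0 0; 1 0 0 0 0; 0 0 0 0 0"
}}

```text
t: 13.0
eef_pos: [602.9, -18.1, 22.4]
tcp_rot: [3.098, -0.002, 1.543]
ft_force: [-1.6, -1.8, 2.3]
opening: 0.21
```

>>> {"name": "send_rows", "arguments": {
  "plan": "0 0 0 0 36; 0 0 0 0 36; 0 0 -40 0 36; 0 0 -40 0 36; -10 -40 0 0 0; -8 -43 0 0 0; 0 -43 0 0 0; 0 0 0 0 0"
}}

```text
t: 13.8
eef_pos: [470.8, -31.2, 98.4]
tcp_rot: [3.093, -0.003, 1.543]
ft_force: [-0.2, 0.7, -1.0]
opening: 0.098
```

```bash
sed -i 's/^FX=.*/FX=np.array([602.5,-20.8]); FY=1.541/' h.py
python3 - <<'E'
from h import *
s=st(); print(w2f(*s["eef_pos"][:2])); p=cam("wrist","w10")
E
```

```text
t 13.80 pos [470.8 -31.2  98.4] rot [ 3.093e+00 -3.000e-03  1.543e+00] F [-0.2  0.7 -1. ] open 9.3
[-14.29899178 131.34542036]
```

View pics/w10.png

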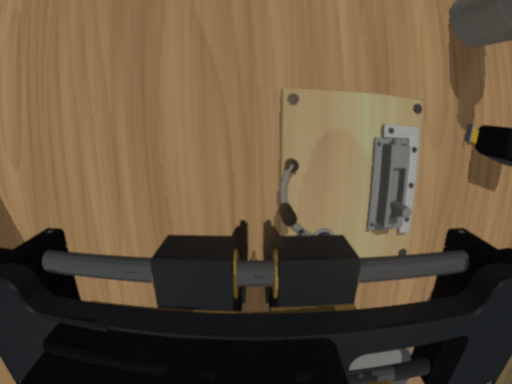

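>>> {"name": "send_rows", "arguments": {
  "plan": "-8 0 0 0 0; 0 0 35 0 0; 0 0 27 0 0; 0 0 3 0 0; 0 0 0 0 0"
}}

```text
t: 14.35
eef_pos: [483.9, -42.2, 33.4]
tcp_rot: [3.081, -0.001, 1.543]
ft_force: [-0.6, 0.7, -0.6]
opening: 0.003
```

Run:
```python
from h import *
s=st(); print(w2f(*s["eef_pos"][:2]))
```

```text
t 14.35 pos [483.9 -42.2  33.4] rot [ 3.081e+00 -1.000e-03  1.543e+00] F [-0.6  0.7 -0.6] open 0.3
[-24.90492511 117.86167745]
```

>>> {"name": "send_rows", "arguments": {
  "plan": "5 8 0 0 0; 5 8 0 0 0; 4 8 0 0 0; 0 0 0 0 0"
}}

```text
t: 14.75
eef_pos: [506.3, -26.7, 36.5]
tcp_rot: [3.091, -0.003, 1.544]
ft_force: [0.2, 0.4, -0.4]
opening: 0.005
```

Run:
```python
from h import *
s=st(); print(w2f(*s["eef_pos"][:2])); p=cam("wrist","w11")
```

```text
t 14.75 pos [506.3 -26.7  36.5] rot [ 3.091e+00 -3.000e-03  1.544e+00] F [ 0.2  0.4 -0.4] open 0.5
[-8.73879049 95.94396187]
```

View pics/w11.png

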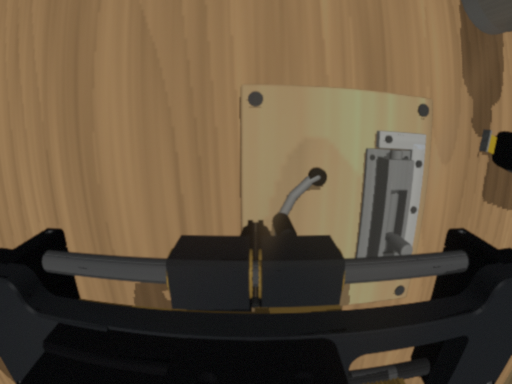

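>>> {"name": "send_rows", "arguments": {
  "plan": "2 6 0 0 0; 0 0 0 0 0; 0 -3 0 0 0; 0 0 0 0 0"
}}

```text
t: 15.2
eef_pos: [510.5, -25.2, 38.4]
tcp_rot: [3.087, -0.002, 1.543]
ft_force: [-0.1, 0.7, 0.1]
opening: 0.005
```

Run:
```python
from h import *
s=st(); print(w2f(*s["eef_pos"][:2])); p=cam("wrist","w12")
```

```text
t 15.20 pos [510.5 -25.2  38.4] rot [ 3.087e+00 -2.000e-03  1.543e+00] F [-0.1  0.7  0.1] open 0.5
[-7.17906969 91.79417247]
```

View pics/w12.png

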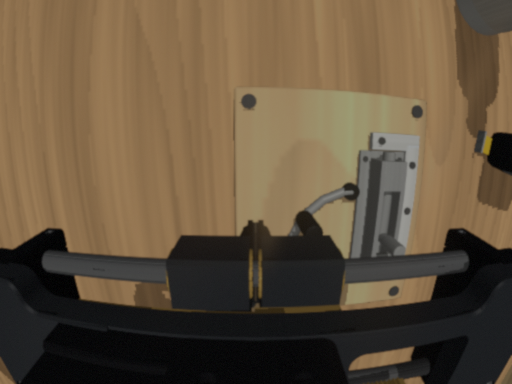

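>>> {"name": "send_rows", "arguments": {
  "plan": "0 0 -35 0 0; -20 30 -5 0 0; -21 32 0 0 0; 0 29 0 0 0; 0 0 0 0 0; 0 0 0 0 0"
}}

```text
t: 15.85
eef_pos: [599.2, -70.9, 84.5]
tcp_rot: [3.089, -0.002, 1.543]
ft_force: [-0.7, -0.8, -0.2]
opening: 0.009
```

Run:
```python
from h import *
s=st(); print(w2f(*s["eef_pos"][:2])); p=cam("wrist","w13")
```

```text
t 15.85 pos [599.2 -70.9  84.5] rot [ 3.089e+00 -2.000e-03  1.543e+00] F [-0.7 -0.8 -0.2] open 0.9
[-50.15414994   1.75722721]
```

View pics/w13.png

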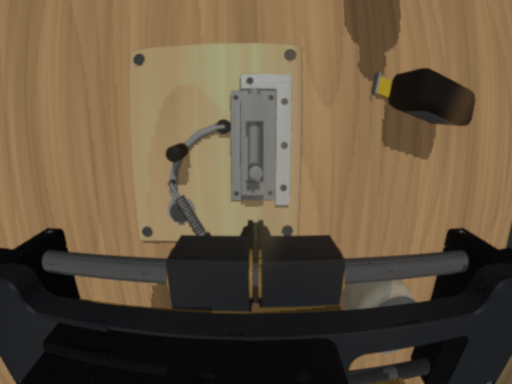

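Run:
```python
from h import *
s=st(); p,o=find(z0=12,fitth=True,save="f2")
for f,b in o: print(w2f(*f[:2]))
```

```text
t 15.90 pos [599.2 -70.8  84.6] rot [ 3.089e+00 -2.000e-03  1.543e+00] F [ 0.  -0.8  0.2] open 0.5
0.56 [229.8, 90.5, 43.8, 111.0] pose [601.8 -21.2] [1.54400e+00 3.11200e+00 1.51312e+02 4.81900e+03]
[-0.4658394   0.70288098]
```

View pics/f2.png

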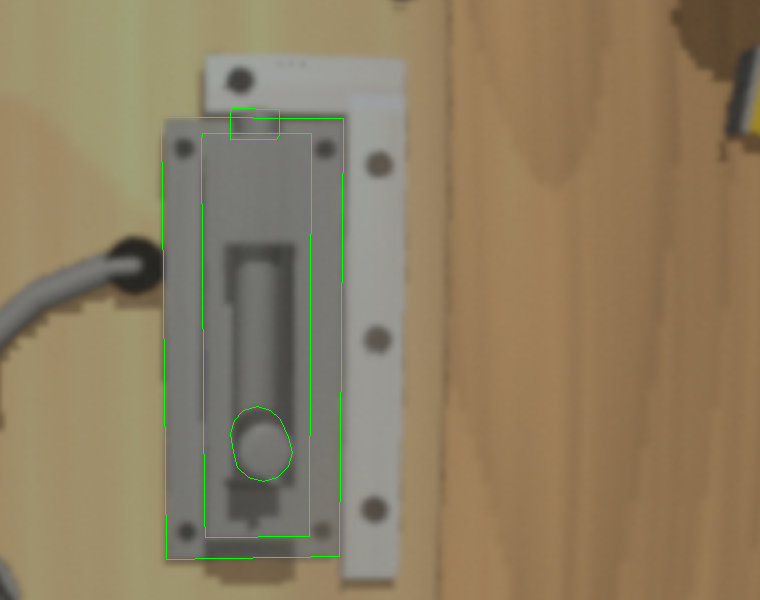

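>>> {"name": "send_rows", "arguments": {
  "plan": "0 0 15 0 0; 0 0 15 0 0; 0 0 12 0 0; 0 0 0 0 0; 0 0 0 0 0"
}}

```text
t: 16.5
eef_pos: [598.4, -69.3, 42.1]
tcp_rot: [3.091, -0.003, 1.544]
ft_force: [-1.1, -0.9, -0.1]
opening: 0.005
```

Run:
```python
from h import *
s=st(); print(w2f(*s["eef_pos"][:2]))
```

```text
t 16.50 pos [598.4 -69.3  42.1] rot [ 3.091e+00 -3.000e-03  1.544e+00] F [-1.1 -0.9 -0.1] open 0.5
[-48.63836497   2.65316435]
```

>>> {"name": "send_rows", "arguments": {
  "plan": "5 2.5 2 0 0; 4 0 0 0 0; 0 0 0 0 0; 2 0 0 0 0; 2 0 0 0 0"
}}

```text
t: 17.0
eef_pos: [602.1, -55.3, 41.9]
tcp_rot: [3.088, -0.002, 1.544]
ft_force: [0.5, -0.1, -1.2]
opening: 0.004
```

>>> {"name": "send_rows", "arguments": {
  "plan": "2 0 0 0 0; 2 0 0 0 0"
}}

```text
t: 17.2
eef_pos: [602.3, -51.1, 42.2]
tcp_rot: [3.088, -0.002, 1.544]
ft_force: [0.3, -2.3, 0.0]
opening: 0.007
```

>>> {"name": "send_rows", "arguments": {
  "plan": "2 0 0 0 0; 2 0 0 0 0"
}}

```text
t: 17.4
eef_pos: [602.4, -47.1, 42.1]
tcp_rot: [3.088, -0.002, 1.544]
ft_force: [0.3, -1.9, 0.3]
opening: 0.003
```

>>> {"name": "send_rows", "arguments": {
  "plan": "2 0 0 0 0; 2 0 0 0 0"
}}

```text
t: 17.6
eef_pos: [602.6, -43.0, 42.1]
tcp_rot: [3.088, -0.001, 1.544]
ft_force: [0.5, -1.3, 0.1]
opening: 0.006
```

>>> {"name": "send_rows", "arguments": {
  "plan": "2 0 0 0 0; 2 0 0 0 0"
}}

```text
t: 17.8
eef_pos: [602.7, -38.7, 42.1]
tcp_rot: [3.088, -0.001, 1.544]
ft_force: [0.7, -2.0, 0.3]
opening: 0.007
```

>>> {"name": "send_rows", "arguments": {
  "plan": "1.5 0 0 0 0; 1.5 0 0 0 0"
}}

```text
t: 18.0
eef_pos: [602.8, -35.4, 42.1]
tcp_rot: [3.088, -0.001, 1.544]
ft_force: [-0.0, -2.0, 0.3]
opening: 0.005
```

>>> {"name": "send_rows", "arguments": {
  "plan": "1.5 0 0 0 0; 1.5 0 0 0 0"
}}

```text
t: 18.2
eef_pos: [602.9, -32.1, 42.1]
tcp_rot: [3.088, -0.001, 1.544]
ft_force: [0.1, -2.8, -1.1]
opening: 0.006
```

>>> {"name": "send_rows", "arguments": {
  "plan": "1.5 0 0 0 0; 1.5 0 0 0 0"
}}

```text
t: 18.4
eef_pos: [603.0, -28.9, 42.2]
tcp_rot: [3.088, -0.001, 1.544]
ft_force: [-0.8, -1.8, 0.8]
opening: 0.002
```

>>> {"name": "send_rows", "arguments": {
  "plan": "1.5 0 0 0 0; 1 0 0 0 0"
}}

```text
t: 18.6
eef_pos: [603.1, -26.1, 42.1]
tcp_rot: [3.088, -0.001, 1.544]
ft_force: [-0.5, -2.0, -0.0]
opening: 0.003
```

>>> {"name": "send_rows", "arguments": {
  "plan": "1 0 0 0 0; 1 0 0 0 0"
}}

```text
t: 18.8
eef_pos: [603.2, -24.5, 42.3]
tcp_rot: [3.087, -0.001, 1.545]
ft_force: [-1.2, -9.4, 3.1]
opening: -0.0
```

>>> {"name": "send_rows", "arguments": {
  "plan": "1 0 0 0 0; 1 0 0 0 0"
}}

```text
t: 19.0
eef_pos: [603.4, -23.6, 42.8]
tcp_rot: [3.087, 0.001, 1.545]
ft_force: [-0.9, -7.9, 1.9]
opening: 0.006
```

>>> {"name": "send_rows", "arguments": {
  "plan": "-10 0 0 0 0; -15 0 0 0 0; -10 0 -20 0 0; -10 0 -30 0 0; 0 0 0 0 0; 0 0 0 0 0"
}}

```text
t: 19.6
eef_pos: [598.7, -73.4, 93.4]
tcp_rot: [3.089, -0.001, 1.544]
ft_force: [-0.4, 0.3, -1.2]
opening: 0.004
```

Run:
```python
from h import *
s=st(); p,o=find(z0=12,th=28,fitth=True,save="f3")
for f,b in o: print(w2f(*f[:2]))
print(w2f(*s["eef_pos"][:2]))
```

```text
t 19.60 pos [598.7 -73.4  93.4] rot [ 3.089e+00 -1.000e-03  1.544e+00] F [-0.4  0.3 -1.2] open 0.3
0.77 [231.7, 55.6, 43.1, 139.6] pose [601.9 -20.6] [1.53500e+00 2.88680e+01 2.00312e+02 4.87900e+03]
[0.18807844 0.56489001]
[-52.72659297   2.25323547]
```

View pics/f3.png

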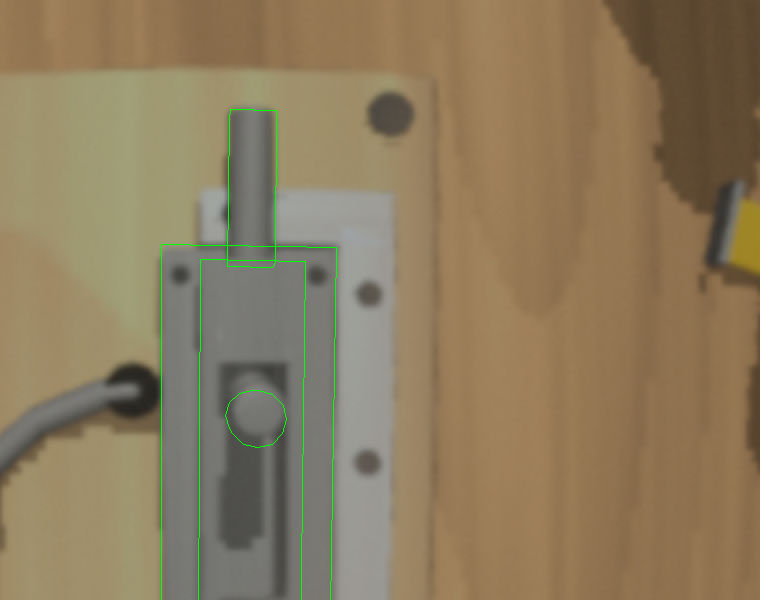

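>>> {"name": "send_rows", "arguments": {
  "plan": "20 -14 0 0 0; 20 -14 0 0 0; 3 -3 0 0 0; 0 0 20 0 0; 0 0 20 0 0; 0 0 15 0 0; 0 0 5 0 0; 0 0 0 0 0"
}}

```text
t: 20.5
eef_pos: [571.3, -28.3, 25.0]
tcp_rot: [3.094, -0.002, 1.546]
ft_force: [-0.4, -1.0, 0.8]
opening: 0.001
```

Run:
```python
from h import *
s=st(); print(w2f(*s["eef_pos"][:2]))
```

```text
t 20.50 pos [571.3 -28.3  25. ] rot [ 3.094e+00 -2.000e-03  1.546e+00] F [-0.4 -1.   0.8] open 0.1
[-8.38568344 30.99073781]
```

>>> {"name": "send_rows", "arguments": {
  "plan": "4 -5 -6 0 0; 0 -8 0 0 0; -1 -14 0 0 0; -4 -14 0 0 0; -8 -12 0 0 0; 0 0 0 0 0"
}}

```text
t: 21.1
eef_pos: [519.2, -36.0, 33.1]
tcp_rot: [3.08, -0.0, 1.547]
ft_force: [0.1, 0.5, -1.1]
opening: 0.006
```

Run:
```python
from h import *
s=st(); print(w2f(*s["eef_pos"][:2])); p=cam("wrist","w14")
```

```text
t 21.10 pos [519.2 -36.   33.1] rot [ 3.08  -0.     1.547] F [ 0.1  0.5 -1.1] open 0.6
[-17.63143989  82.85459384]
```

View pics/w14.png

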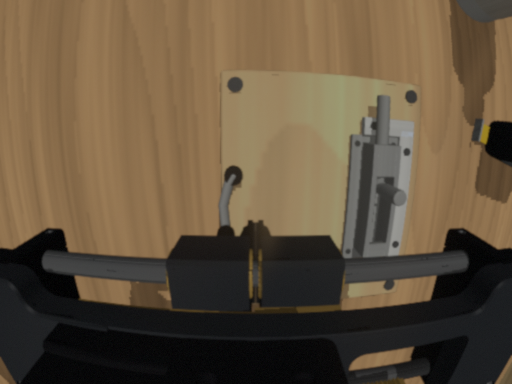

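>>> {"name": "send_rows", "arguments": {
  "plan": "0 8 0 0 40; 0 0 -35 0 40; 0 0 -25 0 40; 9 37 0 0 40; 9 37 0 0 40; 0 0 0 0 40; 0 0 0 0 40"
}}

```text
t: 21.85
eef_pos: [606.1, -18.9, 102.5]
tcp_rot: [3.077, 0.0, 1.546]
ft_force: [-0.5, -0.1, -0.6]
opening: 0.417
```

Run:
```python
from h import *
s=st(); print(w2f(*s["eef_pos"][:2])); p=cam("wrist","w15")
```

```text
t 21.85 pos [606.1 -18.9 102.5] rot [3.077 0.    1.546] F [-0.5 -0.1 -0.6] open 39.7
[ 1.97550917 -3.54645737]
```

View pics/w15.png

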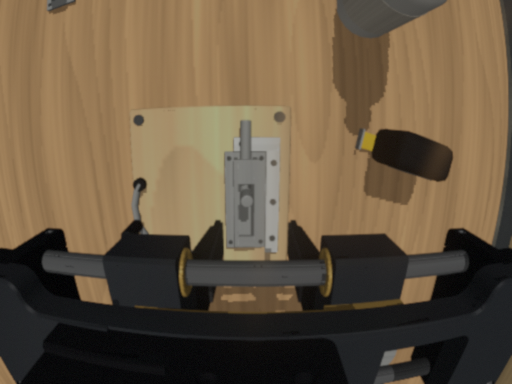

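>>> {"name": "send_rows", "arguments": {
  "plan": "0 -8.5 0 0 40; 0 0 25 0 40; 0 0 20 0 40; 0 0 15 0 40; 0 0 0 0 40; 0 0 0 0 40"
}}

```text
t: 22.5
eef_pos: [595.7, -19.5, 40.8]
tcp_rot: [3.08, 0.0, 1.544]
ft_force: [0.5, 0.3, 0.0]
opening: 0.42
```

Run:
```python
from h import *
s=st(); print(w2f(*s["eef_pos"][:2])); p=cam("wrist","w16")
```

```text
t 22.50 pos [595.7 -19.5  40.8] rot [3.08  0.    1.544] F [0.5 0.3 0. ] open 40.0
[1.05314087 6.88318435]
```

View pics/w16.png

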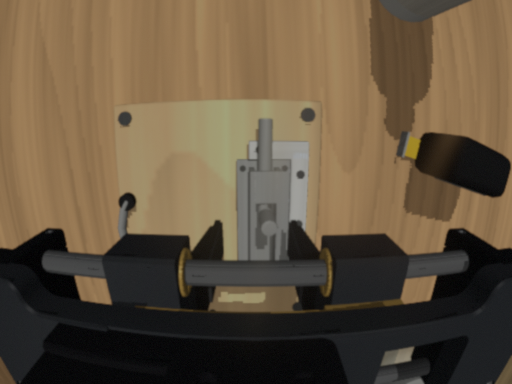

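>>> {"name": "send_rows", "arguments": {
  "plan": "0 6 0 0 40; 0 0 10 0 40; 0 0 6 0 40; 0 0 0 0 40"
}}

```text
t: 22.95
eef_pos: [603.9, -20.0, 26.4]
tcp_rot: [3.077, 0.0, 1.544]
ft_force: [1.0, 0.4, 0.6]
opening: 0.42
```

Run:
```python
from h import *
s=st(); print(w2f(*s["eef_pos"][:2])); p=cam("wrist"); crop(p,180,80,350,280,3,"w17")
```

```text
t 22.95 pos [603.9 -20.   26.4] rot [3.077 0.    1.544] F [1.  0.4 0.6] open 39.9
[ 0.87971173 -1.36668226]
```

View pics/w17.png

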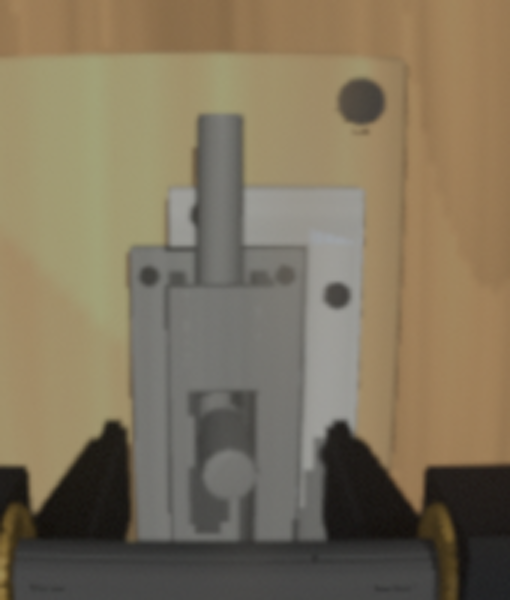

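Aligned. Lower a little and grip.

>>> {"name": "send_rows", "arguments": {
  "plan": "0 -1 3 0 40; 0 0 0 0 0; 0 0 0 0 0; 0 0 0 0 0; 0 0 0 0 0; 0 0 -25 0 0; 0 0 -35 0 0; 0 0 0 0 0"
}}

```text
t: 23.8
eef_pos: [598.1, -19.7, 83.8]
tcp_rot: [3.08, 0.0, 1.544]
ft_force: [0.1, 0.2, -2.3]
opening: 0.211
```

Run:
```python
from h import *
s=st(); p=cam("wrist","w18")
p=cam("top")
for t,h in [("cup",45),("dish",26)]:
    for r in regions_of(t,p)[:1]:
        m=r["pixels"].astype(np.uint8); c=cv2.findContours(m,cv2.RETR_EXTERNAL,cv2.CHAIN_APPROX_NONE)[0]; c=max(c,key=cv2.contourArea)
        b=cv2.boxPoints(cv2.minAreaRect(c)); print(t,np.round(b,0).tolist(),np.round(back(p,b,h)[:,:2]).tolist())
crop(p,340,100,460,290,3,"tz")
```

```text
t 23.80 pos [598.1 -19.7  83.8] rot [3.08  0.    1.544] F [ 0.1  0.2 -2.3] open 20.1
cup [[360.0, 223.0], [437.0, 209.0], [448.0, 270.0], [371.0, 284.0]] [[455.0, -199.0], [490.0, -385.0], [345.0, -401.0], [313.0, -219.0]]
dish [[358.0, 133.0], [428.0, 133.0], [428.0, 200.0], [358.0, 200.0]] [[683.0, -207.0], [684.0, -384.0], [513.0, -373.0], [513.0, -201.0]]
```

View pics/w18.png

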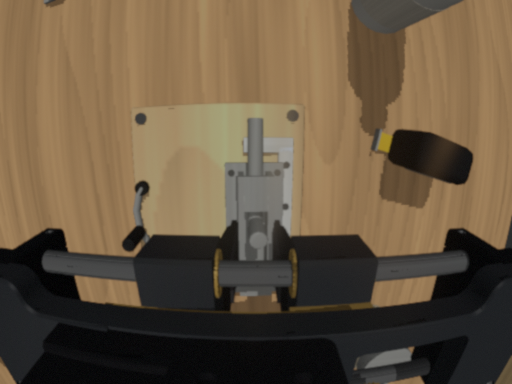

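View pics/tz.png

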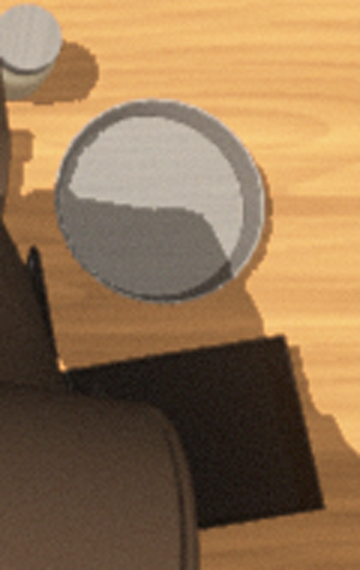

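>>> {"name": "send_rows", "arguments": {
  "plan": "-36 -19 0 0 0; -36 -19 0 0 0; -36 -19 0 0 0; -36 -19 0 0 0; -36 -19 0 0 0; -36 -19 0 0 0; -36 -19 0 0 0; -15 -8 0 0 0"
}}

```text
t: 24.8
eef_pos: [441.8, -288.3, 61.7]
tcp_rot: [3.097, -0.006, 1.55]
ft_force: [0.7, -0.2, -1.2]
opening: 0.208
```

>>> {"name": "send_rows", "arguments": {
  "plan": "0 0 0 -0.1 0; 0 0 0 -0.1 0; 0 0 0 0 0; 0 0 0 0 0"
}}

```text
t: 25.2
eef_pos: [438.6, -290.6, 57.3]
tcp_rot: [3.101, -0.002, 1.748]
ft_force: [-0.1, 0.1, -2.9]
opening: 0.208
```

Run:
```python
from h import *
s=st(); p=cam("wrist","w19")
```

```text
t 25.20 pos [ 438.6 -290.6   57.3] rot [ 3.101e+00 -2.000e-03  1.748e+00] F [-0.1  0.1 -2.9] open 19.8
```

View pics/w19.png

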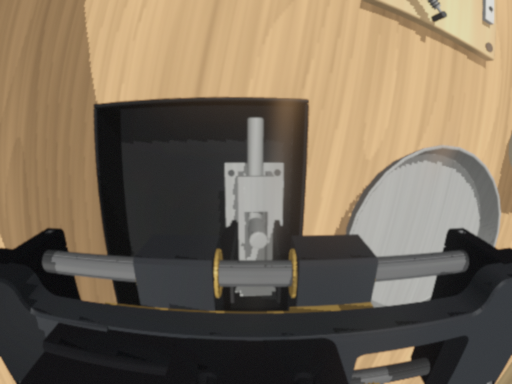

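>>> {"name": "send_rows", "arguments": {
  "plan": "-12 -3 0 0 0; 0 0 15 0 0; 0 0 14 0 0; 0 0 6 0 0; 0 0 0 0 0"
}}

```text
t: 25.75
eef_pos: [440.2, -305.2, 21.0]
tcp_rot: [3.1, -0.001, 1.743]
ft_force: [-0.4, -0.1, -1.9]
opening: 0.21
```

Run:
```python
from h import *
s=st(); p=cam("wrist","w20")
```

```text
t 25.75 pos [ 440.2 -305.2   21. ] rot [ 3.100e+00 -1.000e-03  1.743e+00] F [-0.4 -0.1 -1.9] open 20.0
```

View pics/w20.png

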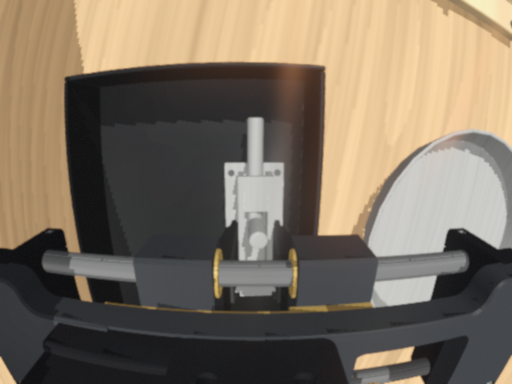

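>>> {"name": "send_rows", "arguments": {
  "plan": "0 0 5 0 0; 0 0 2 0 0; 0 0 0 0 0"
}}

```text
t: 26.1
eef_pos: [441.1, -305.8, 15.0]
tcp_rot: [3.099, 0.001, 1.743]
ft_force: [0.4, 0.3, -3.0]
opening: 0.209
```

>>> {"name": "send_rows", "arguments": {
  "plan": "0 0 0 0 30; 0 0 0 0 30; 0 0 0 0 30; 0 0 -30 0 30; 0 0 -40 0 40; 0 0 -40 0 40; 0 0 0 0 40; 0 0 0 0 40"
}}

```text
t: 26.9
eef_pos: [436.6, -306.7, 129.9]
tcp_rot: [3.098, 0.002, 1.743]
ft_force: [0.7, 1.1, -0.4]
opening: 0.417
```

Run:
```python
from h import *
s=st(); p=cam("wrist","w21"); p=cam("top"); crop(p,90,120,220,260,4,"tz2")
```

```text
t 26.90 pos [ 436.6 -306.7  129.9] rot [3.098e+00 2.000e-03 1.743e+00] F [ 0.7  1.1 -0.4] open 39.7
```

View pics/w21.png

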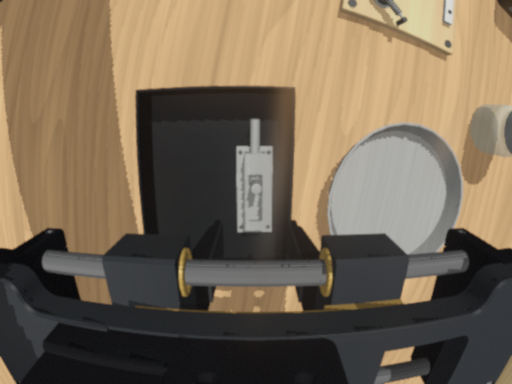

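View pics/tz2.png

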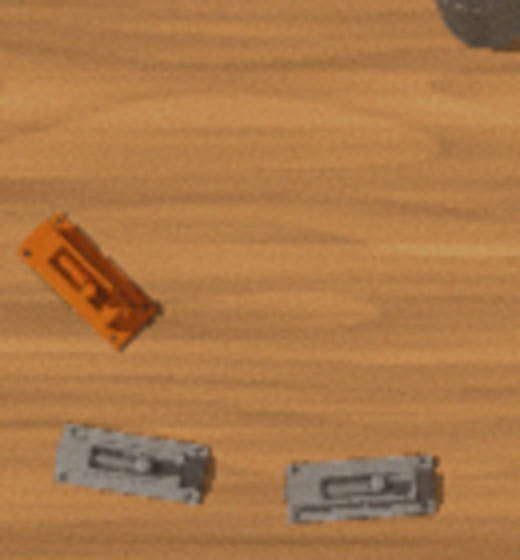

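>>> {"name": "send_rows", "arguments": {
  "plan": "40 9 -3 0.05 40; 40 9 -3 0.05 40; 40 5 -3 0 40; 40 5 0 0 40; 40 4 0 0 40; 40 4 0 0 40; 40 0 0 0 40; 40 0 0 0 40"
}}

```text
t: 27.8
eef_pos: [442.0, 23.8, 132.2]
tcp_rot: [3.112, -0.01, 1.63]
ft_force: [1.2, 1.2, -0.2]
opening: 0.421
```

>>> {"name": "send_rows", "arguments": {
  "plan": "40 0 0 0 40; 40 0 0 0 40; 30 0 0 0 40; 0 0 0 0 40; 0 0 0 0 40"
}}

```text
t: 28.3
eef_pos: [431.6, 141.9, 127.9]
tcp_rot: [3.122, -0.009, 1.636]
ft_force: [-0.0, -1.3, 0.3]
opening: 0.418
```

Run:
```python
from h import *
s=st(); find(save="f4",yaw0=1.6)
```

```text
t 28.30 pos [431.6 141.9 127.9] rot [ 3.122 -0.009  1.636] F [-0.  -1.3  0.3] open 39.8
0.75 [219.8, 49.4, 40.7, 93.9] pose [412.8 236.6] [1.647e+00 2.000e+00 1.095e+02 3.343e+03]
```

View pics/f4.png

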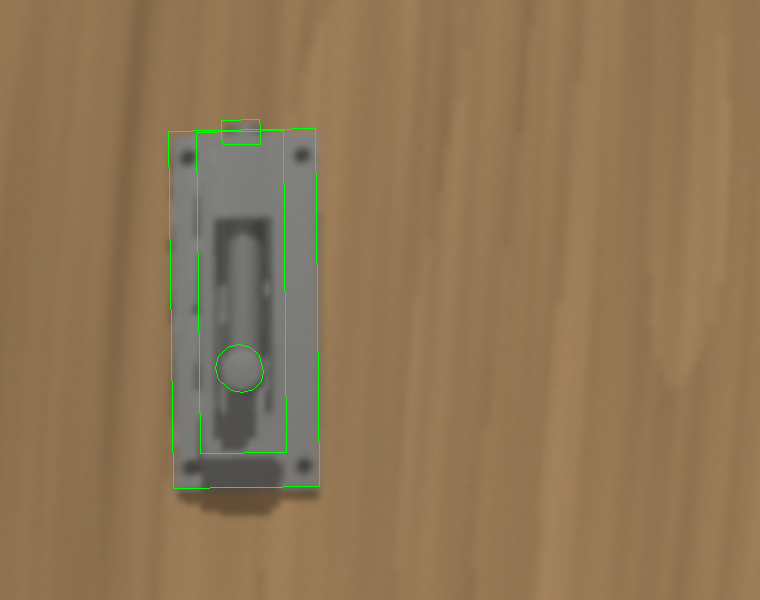

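>>> {"name": "send_rows", "arguments": {
  "plan": "40 -6 0 -0.01 40; 40 -5 0 0 40; 14 -3 0 0 40; 0 0 30 0 40; 0 0 30 0 40; 0 0 25 0 40; 0 0 0 0 40; 0 0 0 0 40"
}}

```text
t: 29.2
eef_pos: [416.9, 230.2, 40.9]
tcp_rot: [3.12, -0.009, 1.63]
ft_force: [-0.2, -0.8, -0.1]
opening: 0.422
```

Run:
```python
from h import *
s=st(); p=cam("wrist"); crop(p,150,120,360,300,3,"w22")
```

```text
t 29.20 pos [416.9 230.2  40.9] rot [ 3.12  -0.009  1.63 ] F [-0.2 -0.8 -0.1] open 40.1
```

View pics/w22.png

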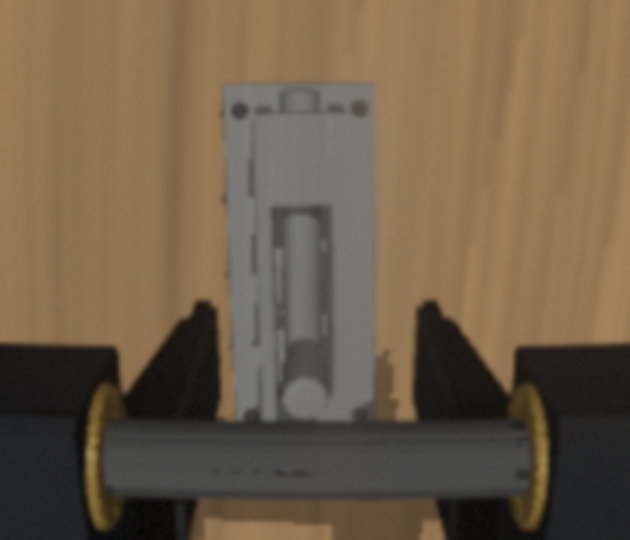

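>>> {"name": "send_rows", "arguments": {
  "plan": "9 -4 0 -0.015 40; 0 0 14 0 40; 0 0 12 0 40; 0 0 5 0 40; 0 0 0 0 40"
}}

```text
t: 29.75
eef_pos: [414.7, 241.0, 13.3]
tcp_rot: [3.113, -0.011, 1.646]
ft_force: [0.4, 0.4, -0.0]
opening: 0.423
```

>>> {"name": "send_rows", "arguments": {
  "plan": "0 -1 4 0 40; 0 0 0 0 0; 0 0 0 0 0; 0 0 0 0 0; 0 0 0 0 0; 0 0 -30 0 0; 0 0 -35 0 0; 0 0 0 0 0"
}}

```text
t: 30.55
eef_pos: [411.3, 239.9, 75.7]
tcp_rot: [3.115, -0.01, 1.646]
ft_force: [-0.3, 0.1, -3.5]
opening: 0.209
```

>>> {"name": "send_rows", "arguments": {
  "plan": "-34 21 0 0 0; -34 21 0 0 0; -34 21 0 0 0; -34 21 0 0 0; -34 21 0 0 0; -34 21 0 0 0; -34 21 0 0 0; -20 12 0 0.05 0"
}}

```text
t: 31.35
eef_pos: [592.3, -12.7, 70.3]
tcp_rot: [3.121, -0.012, 1.602]
ft_force: [0.8, 0.3, -3.3]
opening: 0.207
```

>>> {"name": "send_rows", "arguments": {
  "plan": "0 0 0 0.05 0; 0 0 0 0 0; 0 0 0 0 0"
}}

```text
t: 31.65
eef_pos: [592.8, -16.2, 66.3]
tcp_rot: [3.125, -0.013, 1.546]
ft_force: [-0.6, 0.6, -3.0]
opening: 0.211
```

Run:
```python
from h import *
s=st(); print(w2f(*s["eef_pos"][:2])); p=cam("wrist","w23")
```

```text
t 31.65 pos [592.8 -16.2  66.3] rot [ 3.125 -0.013  1.546] F [-0.6  0.6 -3. ] open 20.0
[4.34674769 9.88029654]
```

View pics/w23.png

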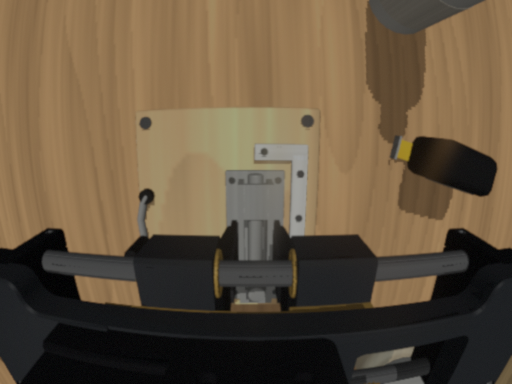

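>>> {"name": "send_rows", "arguments": {
  "plan": "-6 5 0 0.003 0; 0 0 15 0 0; 0 0 14 0 0; 0 0 5 0 0; 0 0 0 0 0"
}}

```text
t: 32.2
eef_pos: [598.5, -20.7, 30.8]
tcp_rot: [3.125, -0.013, 1.549]
ft_force: [-0.8, 0.5, -3.0]
opening: 0.206
```

Run:
```python
from h import *
s=st(); print(w2f(*s["eef_pos"][:2])); p=cam("wrist"); crop(p,180,60,350,260,3,"w24")
```

```text
t 32.20 pos [598.5 -20.7  30.8] rot [ 3.125 -0.013  1.549] F [-0.8  0.5 -3. ] open 19.6
[-0.0310926   3.95467812]
```

View pics/w24.png

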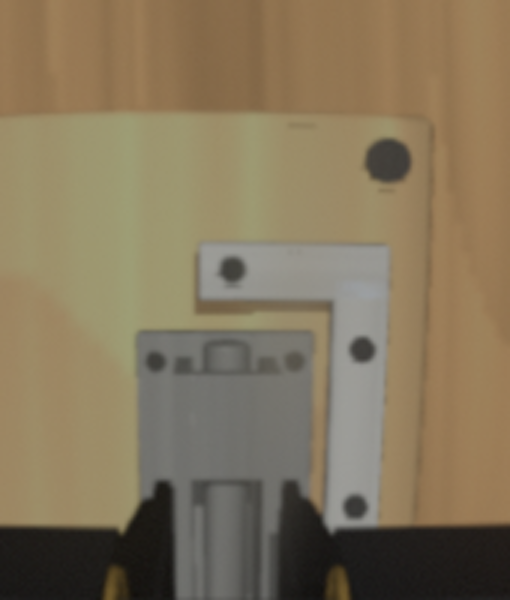

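>>> {"name": "send_rows", "arguments": {
  "plan": "0 0 5 0 0; 0 0 4 0 0; 0 0 1 0 0; 0 2 0 0 0; 0 0 0 0 0"
}}

```text
t: 32.75
eef_pos: [601.6, -20.6, 22.3]
tcp_rot: [3.122, -0.013, 1.549]
ft_force: [-0.1, -0.5, -2.5]
opening: 0.208
```

>>> {"name": "send_rows", "arguments": {
  "plan": "0 1 0 0 0; 0 1 0 0 0; 0 0 0 0 0"
}}

```text
t: 33.05
eef_pos: [602.6, -20.5, 22.0]
tcp_rot: [3.125, -0.013, 1.549]
ft_force: [-0.9, -1.5, -2.2]
opening: 0.208
```

>>> {"name": "send_rows", "arguments": {
  "plan": "2 0.5 1 0 0; 2 0 0 0 0; 1 0 0 0 0; 0 0 0 0 0"
}}

```text
t: 33.45
eef_pos: [602.8, -17.2, 22.0]
tcp_rot: [3.125, -0.011, 1.549]
ft_force: [-1.3, -0.1, -2.5]
opening: 0.207
```

Run:
```python
from h import *
s=st(); print(w2f(*s["eef_pos"][:2])); p=cam("wrist"); crop(p,180,60,350,260,3,"w25")
```

```text
t 33.45 pos [602.8 -17.2  22. ] rot [ 3.125 -0.011  1.549] F [-1.3 -0.1 -2.5] open 19.6
[ 3.63379526 -0.22826535]
```

View pics/w25.png

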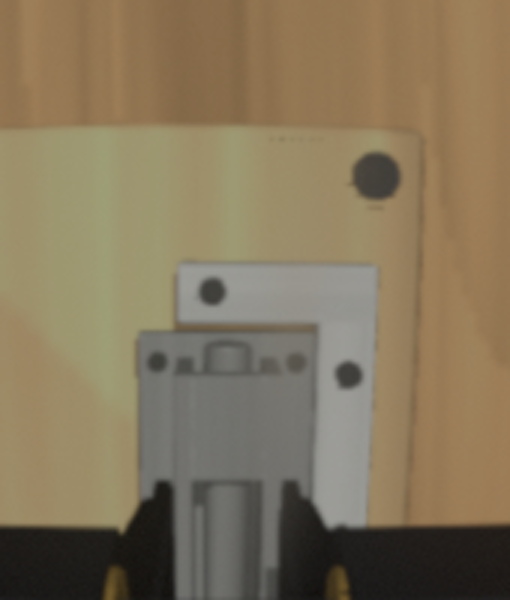

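>>> {"name": "send_rows", "arguments": {
  "plan": "0 0 0 0 36; 0 0 0 0 36; 0 0 -40 0 36; 0 0 -40 0 36; -8 -40 0 0 0; -8 -43 0 0 0; -7 -43 0 0 0; 0 0 0 0 0"
}}

```text
t: 34.3
eef_pos: [474.6, -38.4, 103.1]
tcp_rot: [3.116, -0.01, 1.551]
ft_force: [-0.0, 0.8, -0.1]
opening: 0.095
```

Run:
```python
from h import *
s=st(); print(w2f(*s["eef_pos"][:2])); p=cam("wrist","w26")
```

```text
t 34.30 pos [474.6 -38.4 103.1] rot [ 3.116 -0.01   1.551] F [-0.   0.8 -0.1] open 9.1
[-21.35850065 127.29665205]
```

View pics/w26.png

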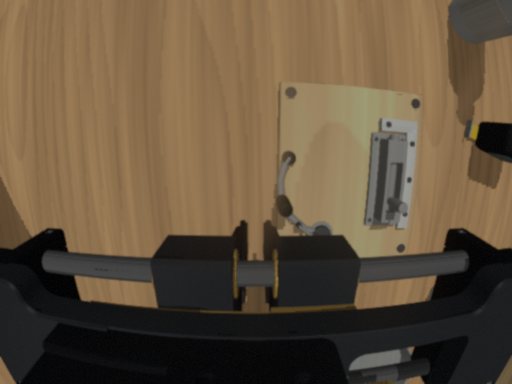

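>>> {"name": "send_rows", "arguments": {
  "plan": "0 -5 0 0 0; 0 0 25 0 0; 0 0 25 0 0; 0 0 15 0 0; 0 0 4 0 0; 0 0 0 0 0"
}}

```text
t: 34.95
eef_pos: [481.2, -38.3, 33.5]
tcp_rot: [3.103, -0.008, 1.552]
ft_force: [0.2, 0.2, 0.6]
opening: 0.003
```

Run:
```python
from h import *
s=st(); print(w2f(*s["eef_pos"][:2]))
```

```text
t 34.95 pos [481.2 -38.3  33.5] rot [ 3.103 -0.008  1.552] F [0.2 0.2 0.6] open 0.3
[-21.08913978 120.77416403]
```

>>> {"name": "send_rows", "arguments": {
  "plan": "3 8 0 0 0; 5 9 0 0 0; 4 9 0 0 0; 0 5 0 0 0; 0 -3 0 0 0; 0 0 0 0 0; 0 0 0 0 0"
}}

```text
t: 35.65
eef_pos: [507.0, -23.3, 36.7]
tcp_rot: [3.114, -0.011, 1.553]
ft_force: [0.1, -0.2, -0.1]
opening: 0.0
```

Run:
```python
from h import *
s=st(); print(w2f(*s["eef_pos"][:2])); p=cam("wrist","w27")
```

```text
t 35.65 pos [507.  -23.3  36.7] rot [ 3.114 -0.011  1.553] F [ 0.1 -0.2 -0.1] open 0.0
[-5.37307262 95.39897305]
```

View pics/w27.png

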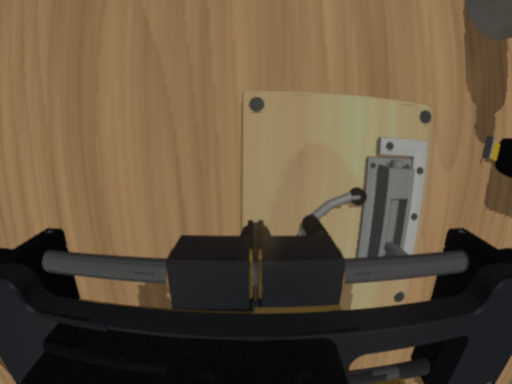

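Arm on the bolt. Go behind the knob.

>>> {"name": "send_rows", "arguments": {
  "plan": "0 0 -35 0 0; -22 31 -5 0 0; -22 32 0 0 0; 0 30 0 0.005 0; 0 0 0 0 0; 0 0 0 0 0"
}}

```text
t: 36.3
eef_pos: [599.9, -72.2, 81.3]
tcp_rot: [3.114, -0.01, 1.547]
ft_force: [-0.4, 0.1, -0.6]
opening: 0.004
```

Run:
```python
from h import *
s=st(); p,o=find(z0=12,fitth=True,save="f5")
for f,b in o: print(w2f(*f[:2]))
print(w2f(*s["eef_pos"][:2]))
```

```text
t 36.30 pos [599.9 -72.2  81.3] rot [ 3.114 -0.01   1.547] F [-0.4  0.1 -0.6] open 0.4
0.93 [230.4, 88.1, 48.5, 114.5] pose [602.1 -22.3] [1.543e+00 2.230e+00 1.340e+02 5.035e+03]
[-1.51410267  0.36189354]
[-51.4894899    1.08338158]
```

View pics/f5.png

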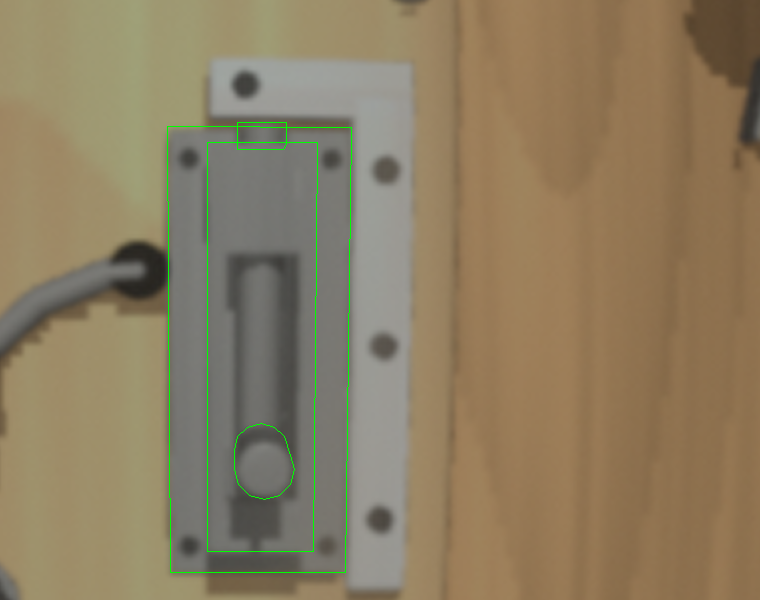

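>>> {"name": "send_rows", "arguments": {
  "plan": "0 0 15 0 0; 0 0 15 0 0; 0 0 10 0 0; 0 0 0 0 0; 0 0 0 0 0"
}}

```text
t: 36.9
eef_pos: [597.4, -70.4, 41.0]
tcp_rot: [3.115, -0.011, 1.548]
ft_force: [0.8, 0.0, 0.8]
opening: 0.004
```

Run:
```python
from h import *
s=st(); print(w2f(*s["eef_pos"][:2]))
```

```text
t 36.90 pos [597.4 -70.4  41. ] rot [ 3.115 -0.011  1.548] F [0.8 0.  0.8] open 0.4
[-49.71705696   3.66797921]
```

>>> {"name": "send_rows", "arguments": {
  "plan": "5 3.5 0 0 0; 5 0 0 0 0; 0 0 0 0 0; 2 0 0 0 0; 2 0 0 0 0"
}}

```text
t: 37.4
eef_pos: [602.1, -55.2, 43.2]
tcp_rot: [3.113, -0.01, 1.548]
ft_force: [0.1, 0.6, 0.5]
opening: 0.003
```

>>> {"name": "send_rows", "arguments": {
  "plan": "2 0 0 0 0; 2 0 0 0 0"
}}

```text
t: 37.6
eef_pos: [602.2, -51.2, 43.4]
tcp_rot: [3.112, -0.01, 1.549]
ft_force: [-0.5, -2.8, -1.1]
opening: 0.006
```

>>> {"name": "send_rows", "arguments": {
  "plan": "1.5 0 0 0 0; 1.5 0 0 0 0"
}}

```text
t: 37.8
eef_pos: [602.3, -48.2, 43.4]
tcp_rot: [3.112, -0.009, 1.549]
ft_force: [-0.1, -1.6, -0.6]
opening: 0.005
```

>>> {"name": "send_rows", "arguments": {
  "plan": "1.5 0 0 0 0; 1.5 0 0 0 0"
}}

```text
t: 38.0
eef_pos: [602.4, -45.1, 43.3]
tcp_rot: [3.112, -0.009, 1.548]
ft_force: [-0.1, -2.5, -0.5]
opening: 0.005
```

>>> {"name": "send_rows", "arguments": {
  "plan": "1 0 0 0 0; 1 0 0 0 0"
}}

```text
t: 38.2
eef_pos: [602.5, -43.0, 43.4]
tcp_rot: [3.112, -0.009, 1.548]
ft_force: [0.7, -3.5, -0.5]
opening: 0.007
```

>>> {"name": "send_rows", "arguments": {
  "plan": "1 0 0 0 0; 1 0 0 0 0"
}}

```text
t: 38.4
eef_pos: [602.5, -40.8, 43.4]
tcp_rot: [3.112, -0.009, 1.548]
ft_force: [-0.1, -1.9, 0.3]
opening: 0.005
```

>>> {"name": "send_rows", "arguments": {
  "plan": "1 0 0 0 0; 1 0 0 0 0"
}}

```text
t: 38.6
eef_pos: [602.7, -39.4, 43.6]
tcp_rot: [3.112, -0.008, 1.549]
ft_force: [-0.5, -8.9, 2.2]
opening: 0.001
```

>>> {"name": "send_rows", "arguments": {
  "plan": "1 0 0 0 0; 1 0 0 0 0"
}}

```text
t: 38.8
eef_pos: [602.8, -38.7, 44.0]
tcp_rot: [3.112, -0.006, 1.549]
ft_force: [-1.6, -7.6, 0.9]
opening: 0.005
```

>>> {"name": "send_rows", "arguments": {
  "plan": "1 0 0 0 0; 1 0 0 0 0"
}}

```text
t: 39.0
eef_pos: [602.8, -38.1, 44.4]
tcp_rot: [3.111, -0.005, 1.549]
ft_force: [-1.7, -6.8, 0.4]
opening: 0.002
```

>>> {"name": "send_rows", "arguments": {
  "plan": "-10 0 0 0 0; -10 0 0 0 0; -10 0 -20 0 0; -10 0 -30 0 0; 0 0 0 0 0; 0 0 0 0 0"
}}

```text
t: 39.6
eef_pos: [599.7, -81.6, 94.9]
tcp_rot: [3.113, -0.007, 1.548]
ft_force: [0.6, 0.2, -0.6]
opening: 0.009
```

Run:
```python
from h import *
s=st(); p,o=find(z0=12,th=15,fitth=True,save="f6")
for f,b in o: print(w2f(*f[:2]))
print(w2f(*s["eef_pos"][:2]))
```

```text
t 39.60 pos [599.7 -81.6  94.9] rot [ 3.113 -0.007  1.548] F [ 0.6  0.2 -0.6] open 0.8
0.68 [231.4, 57.2, 46.7, 129.0] pose [601.9 -20.8] [1.54000e+00 1.46630e+01 2.41938e+02 4.58100e+03]
[-2.27973193e-04  5.86499577e-01]
[-60.84206756   0.98020017]
```

View pics/f6.png

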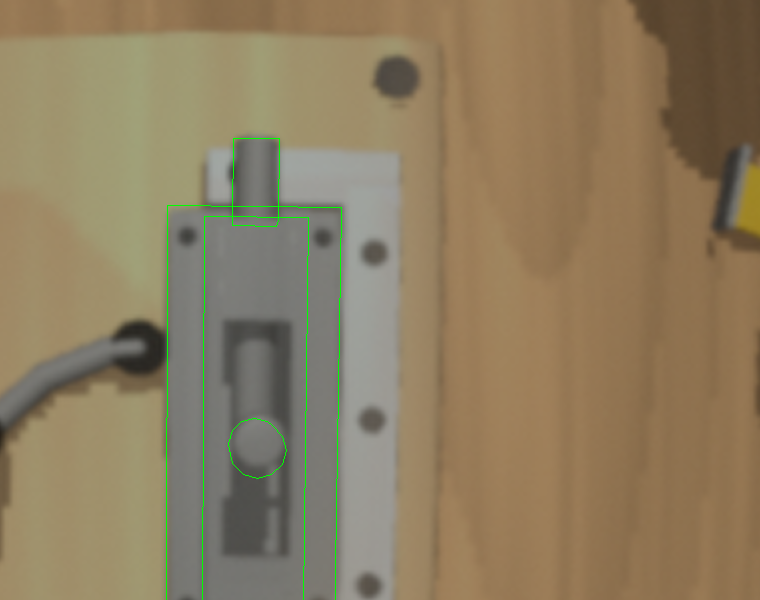

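>>> {"name": "send_rows", "arguments": {
  "plan": "25 -14 0 0 0; 25 -14 0 0 0; 6 -4 0 0 0; 0 0 20 0 0; 0 0 20 0 0; 0 0 12 0 0; 0 0 3 0 0; 0 0 0 0 0"
}}

```text
t: 40.5
eef_pos: [569.3, -22.4, 33.1]
tcp_rot: [3.118, -0.007, 1.55]
ft_force: [0.6, -0.9, 0.1]
opening: 0.001
```

Run:
```python
from h import *
s=st(); print(w2f(*s["eef_pos"][:2]))
```

```text
t 40.50 pos [569.3 -22.4  33.1] rot [ 3.118 -0.007  1.55 ] F [ 0.6 -0.9  0.1] open 0.1
[-2.58914543 33.09619544]
```

>>> {"name": "send_rows", "arguments": {
  "plan": "0 -8 0 0.005 0; -1 -14 0 0 0; -4 -14 0 0 0; -8 -14 0 0 0; 0 0 0 0 0"
}}

```text
t: 41.0
eef_pos: [521.2, -34.6, 35.1]
tcp_rot: [3.105, -0.007, 1.543]
ft_force: [-0.5, -0.0, 0.2]
opening: 0.004
```

Run:
```python
from h import *
s=st(); print(w2f(*s["eef_pos"][:2])); p=cam("wrist","w30")
```

```text
t 41.00 pos [521.2 -34.6  35.1] rot [ 3.105 -0.007  1.543] F [-0.5 -0.   0.2] open 0.4
[-16.23602782  80.84448845]
```

View pics/w30.png

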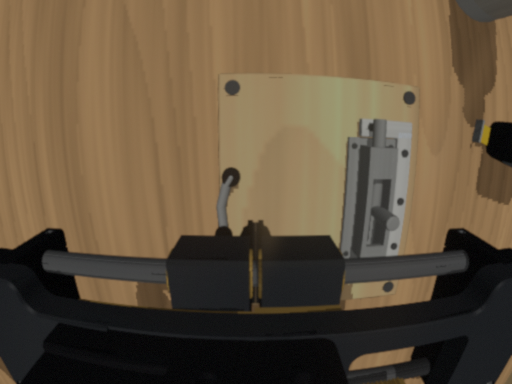

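>>> {"name": "send_rows", "arguments": {
  "plan": "0 8 0 0 40; 0 0 -35 0 40; 0 0 -25 0 40; 10 36 0 0 40; 9 35 0 0 40; 0 0 0 0 40; 0 0 25 0 40; 0 0 20 0 40"
}}

```text
t: 41.85
eef_pos: [612.6, -16.0, 60.3]
tcp_rot: [3.094, -0.005, 1.543]
ft_force: [0.4, 0.6, 0.4]
opening: 0.422
```

>>> {"name": "send_rows", "arguments": {
  "plan": "0 0 12 0 40; 0 0 0 0 40; 0 0 0 0 40"
}}

```text
t: 42.15
eef_pos: [612.8, -15.4, 46.0]
tcp_rot: [3.098, -0.006, 1.543]
ft_force: [0.2, -0.3, 0.7]
opening: 0.418
```

Run:
```python
from h import *
s=st(); print(w2f(*s["eef_pos"][:2])); p=cam("wrist"); crop(p,180,80,350,280,3,"w31")
```

```text
t 42.15 pos [612.8 -15.4  46. ] rot [ 3.098 -0.006  1.543] F [ 0.2 -0.3  0.7] open 39.8
[  5.70731547 -10.13488553]
```

View pics/w31.png

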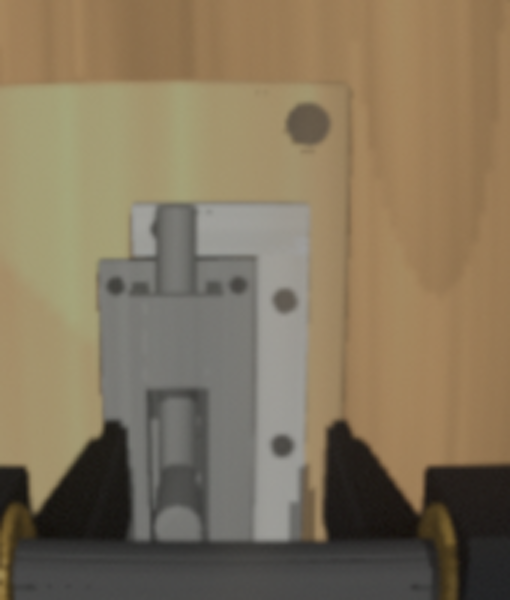

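>>> {"name": "send_rows", "arguments": {
  "plan": "0 -10 0 0 40; 0 0 0 0 40; 0 0 12 0 40; 0 0 0 0 40; 0 0 0 0 40"
}}

```text
t: 42.7
eef_pos: [603.0, -15.3, 35.1]
tcp_rot: [3.094, -0.005, 1.543]
ft_force: [-0.6, 0.4, 0.2]
opening: 0.42
```

Run:
```python
from h import *
s=st(); print(w2f(*s["eef_pos"][:2]))
```

```text
t 42.70 pos [603.  -15.3  35.1] rot [ 3.094 -0.005  1.543] F [-0.6  0.4  0.2] open 40.0
[ 5.49677336 -0.37527834]
```

>>> {"name": "send_rows", "arguments": {
  "plan": "0 0 8 0 40; 0 -1 4 0 40; 0 0 0 0 0; 0 0 0 0 0; 0 0 0 0 0; 0 0 0 0 0"
}}

```text
t: 43.3
eef_pos: [602.7, -15.2, 21.6]
tcp_rot: [3.095, -0.005, 1.543]
ft_force: [0.9, 1.0, -0.1]
opening: 0.208
```

>>> {"name": "send_rows", "arguments": {
  "plan": "0 0 -25 0 0; 0 0 -35 0 0; 0 0 0 0 0; 0 0 0 0 0"
}}

```text
t: 43.7
eef_pos: [598.6, -15.3, 81.9]
tcp_rot: [3.098, -0.006, 1.543]
ft_force: [-0.0, 0.0, -2.9]
opening: 0.215
```

>>> {"name": "send_rows", "arguments": {
  "plan": "-38 -2 0 0 0; -38 -2 0 0 0; -38 -2 0 0 0; -38 -2 0 0 0; -38 -2 0 0 0; -38 -2 0 0 0; -20 -2 0 0 0; 0 0 0 0 0"
}}

```text
t: 44.5
eef_pos: [574.1, -270.1, 69.6]
tcp_rot: [3.109, -0.01, 1.546]
ft_force: [-0.3, 0.4, -2.5]
opening: 0.208
```

Run:
```python
from h import *
s=st(); p=cam("wrist","w32")
```

```text
t 44.50 pos [ 574.1 -270.1   69.6] rot [ 3.109 -0.01   1.546] F [-0.3  0.4 -2.5] open 19.8
```

View pics/w32.png

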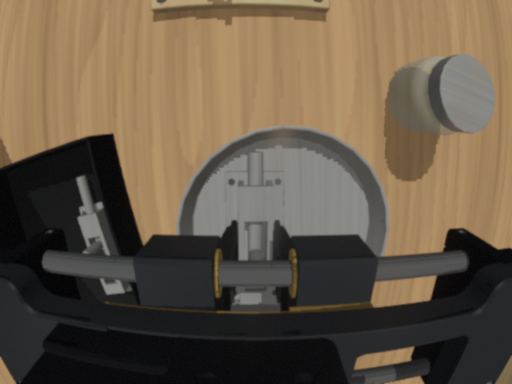

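>>> {"name": "send_rows", "arguments": {
  "plan": "-20 2 0 0 0; 0 0 20 0 0; 0 0 16 0 0; 0 0 8 0 0; 0 0 0 0 0; 0 0 0 0 0"
}}

```text
t: 45.15
eef_pos: [577.6, -285.3, 21.1]
tcp_rot: [3.112, -0.013, 1.551]
ft_force: [-0.3, 0.6, -2.7]
opening: 0.21
```

Run:
```python
from h import *
s=st(); p=cam("wrist","w33")
```

```text
t 45.15 pos [ 577.6 -285.3   21.1] rot [ 3.112 -0.013  1.551] F [-0.3  0.6 -2.7] open 20.0
```

View pics/w33.png

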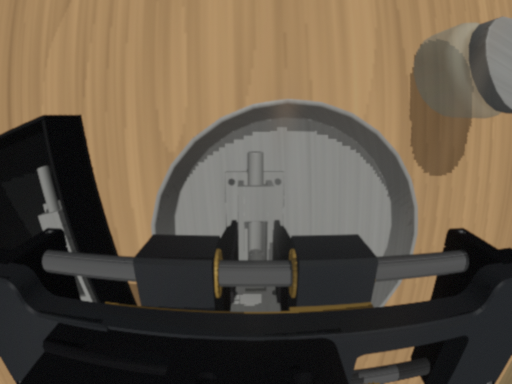

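>>> {"name": "send_rows", "arguments": {
  "plan": "-6 0 0 0 0; 0 0 6 0 0; 0 0 2 0 0; 0 0 0 0 0"
}}

```text
t: 45.6
eef_pos: [578.5, -292.1, 14.3]
tcp_rot: [3.11, -0.011, 1.551]
ft_force: [-0.2, -0.0, -2.3]
opening: 0.208
```

>>> {"name": "send_rows", "arguments": {
  "plan": "0 0 1 0 0; 0 0 0 0 30; 0 0 0 0 30; 0 0 0 0 30; 0 0 -30 0 30; 0 0 -40 0 40; 0 0 -30 0 40; 0 0 0 0 40"
}}

```text
t: 46.4
eef_pos: [575.6, -293.3, 117.3]
tcp_rot: [3.109, -0.011, 1.551]
ft_force: [1.2, 0.2, 0.6]
opening: 0.416
```

Run:
```python
from h import *
s=st(); p=cam("wrist","w34"); p=cam("top"); crop(p,90,120,220,260,4,"tz3")
for r in regions_of("bolt_a",p):
    ys,xs=np.nonzero(r["pixels"]); c=[xs.mean(),ys.mean()]; print(round(r["confidence"],2),np.round(c),np.round(back(p,c,12)[0]))
```

```text
t 46.40 pos [ 575.6 -293.3  117.3] rot [ 3.109 -0.011  1.551] F [1.2 0.2 0.6] open 39.5
0.87 [111. 189.] [541. 408.  12.]
0.85 [122. 235.] [427. 375.  12.]
0.75 [115. 288.] [303. 386.  12.]
0.7 [396. 175.] [ 578. -301.   12.]
```

View pics/w34.png

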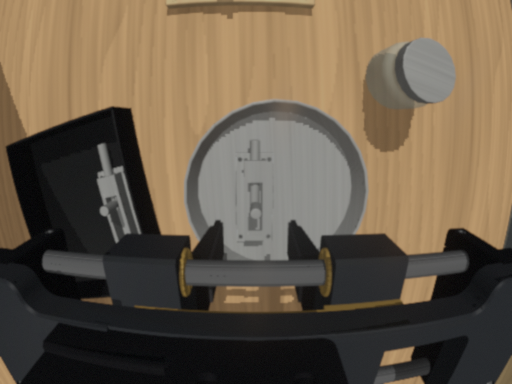

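View pics/tz3.png

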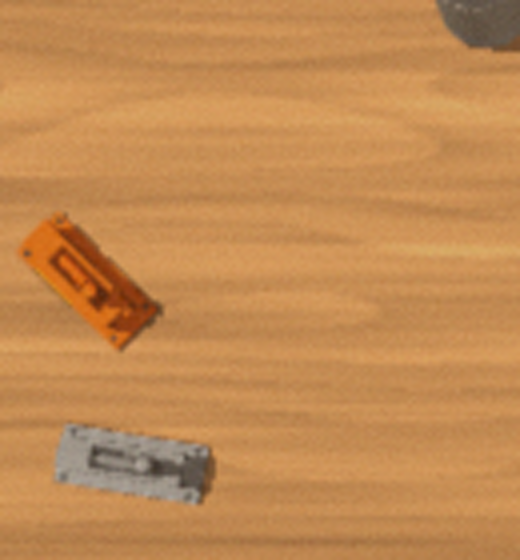

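>>> {"name": "send_rows", "arguments": {
  "plan": "40 -10 -5 0 40; 40 -10 -5 0 40; 40 -10 -5 0 40; 40 -10 0 0 40; 40 -10 0 0 40; 40 -10 0 0 40; 40 -10 0 0 40; 40 -10 0 0 40"
}}

```text
t: 47.35
eef_pos: [494.1, 36.8, 120.7]
tcp_rot: [3.13, -0.019, 1.543]
ft_force: [0.7, -0.6, -0.1]
opening: 0.422
```

>>> {"name": "send_rows", "arguments": {
  "plan": "40 -10 0 0.05 40; 40 -10 0 0.05 40; 40 -10 0 0 40; 40 -10 0 0 40; 40 -10 0 0 40; 30 -10 0 0 40; 0 0 0 0 40; 0 0 0 0 40"
}}

```text
t: 48.15
eef_pos: [449.7, 284.5, 115.0]
tcp_rot: [-3.136, -0.014, 1.444]
ft_force: [0.0, 0.0, -0.3]
opening: 0.424
```

Run:
```python
from h import *
s=st(); find(save="f7",yaw0=1.45)
```

```text
t 48.15 pos [449.7 284.5 115. ] rot [-3.136 -0.014  1.444] F [ 0.   0.  -0.3] open 40.3
0.91 [201.7, 56.8, 36.4, 90.8] pose [427.9 376.7] [1.41400e+00 2.00000e+00 1.30812e+02 3.47200e+03]
0.69 [211.0, 81.5, 15.1, 45.2] pose [416.7 379.3] [1.57200e+00 2.00000e+00 3.04975e+03 4.81000e+02]
```

View pics/f7.png

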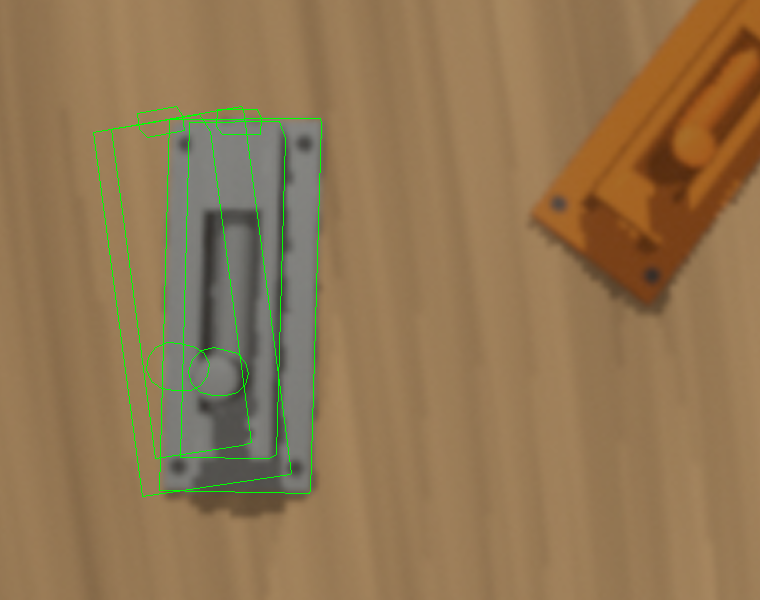

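>>> {"name": "send_rows", "arguments": {
  "plan": "40 -14 0 0.03 40; 40 -14 0 0 40; 10 -5 0 0 40; 0 0 30 0 40; 0 0 25 0 40; 0 0 15 0 40; 0 0 0 0 40; 0 0 0 0 40"
}}

```text
t: 49.05
eef_pos: [434.3, 372.2, 44.0]
tcp_rot: [-3.135, -0.012, 1.399]
ft_force: [-0.0, 1.0, -0.1]
opening: 0.419
```

Run:
```python
from h import *
s=st(); p=cam("wrist"); crop(p,150,100,360,300,3,"w36")
```

```text
t 49.05 pos [434.3 372.2  44. ] rot [-3.135 -0.012  1.399] F [-0.   1.  -0.1] open 39.8
```

View pics/w36.png

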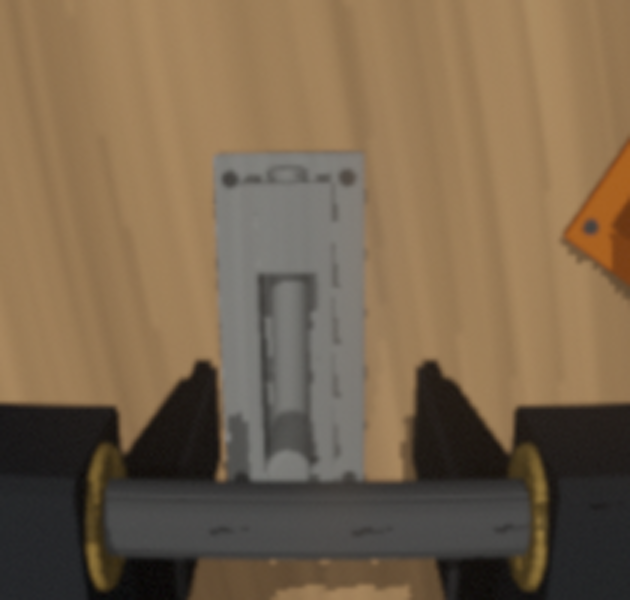

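>>> {"name": "send_rows", "arguments": {
  "plan": "6 -7 0 -0.013 40; 0 0 14 0 40; 0 0 12 0 40; 0 0 5 0 40; 0 0 0 0 40; 0 0 0 0 40"
}}

```text
t: 49.7
eef_pos: [428.6, 380.3, 12.5]
tcp_rot: [-3.138, -0.014, 1.413]
ft_force: [0.1, -0.2, 0.1]
opening: 0.42
```

>>> {"name": "send_rows", "arguments": {
  "plan": "0 0 3 0 40; 0 0 0 0 0; 0 0 0 0 0; 0 0 0 0 0; 0 0 0 0 0; 0 0 -30 0 0; 0 0 -35 0 0; 0 0 0 0 0"
}}

```text
t: 50.5
eef_pos: [428.3, 378.9, 75.4]
tcp_rot: [-3.136, -0.012, 1.412]
ft_force: [-0.1, 0.1, -3.5]
opening: 0.204
```

>>> {"name": "send_rows", "arguments": {
  "plan": "-36 22 0 0 0; -36 22 0 0 0; -36 22 0 0 0; -36 22 0 0 0; -36 22 0 0 0; -36 22 0 0 0; -36 22 0 0 0; -36 22 0 0 0"
}}

```text
t: 51.3
eef_pos: [557.7, 60.0, 65.8]
tcp_rot: [-3.132, -0.012, 1.421]
ft_force: [-0.1, 0.5, -2.8]
opening: 0.204
```

>>> {"name": "send_rows", "arguments": {
  "plan": "-36 20 0 -0.05 0; -15 10 0 -0.05 0; 0 0 0 0 0; 0 0 0 0 0"
}}

```text
t: 51.7
eef_pos: [581.0, -1.9, 61.0]
tcp_rot: [-3.13, -0.013, 1.517]
ft_force: [-0.4, -0.6, -3.4]
opening: 0.203
```

Run:
```python
from h import *
s=st(); print(w2f(*s["eef_pos"][:2])); p=cam("wrist","w37")
```

```text
t 51.70 pos [581.   -1.9  61. ] rot [-3.13  -0.013  1.517] F [-0.4 -0.6 -3.4] open 19.3
[18.27411594 22.03871797]
```

View pics/w37.png

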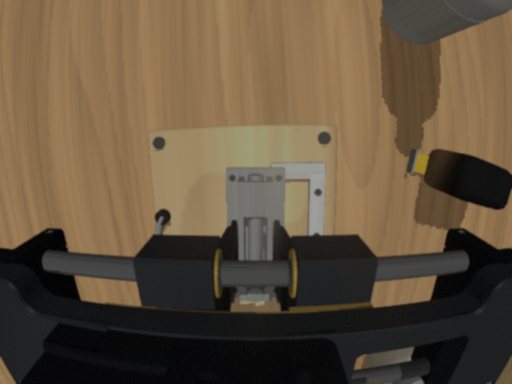

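>>> {"name": "send_rows", "arguments": {
  "plan": "-10 9 0 -0.024 0; -8 9 0 0 0; 0 0 0 0 0; 0 0 15 0 0; 0 0 10 0 0; 0 0 4 0 0; 0 0 0 0 0; 0 0 0 0 0"
}}

```text
t: 52.55
eef_pos: [596.1, -14.0, 30.1]
tcp_rot: [-3.128, -0.014, 1.543]
ft_force: [0.3, -0.3, -2.4]
opening: 0.207
```

Run:
```python
from h import *
s=st(); print(w2f(*s["eef_pos"][:2])); p=cam("wrist"); crop(p,180,60,350,260,3,"w38")
```

```text
t 52.55 pos [596.1 -14.   30.1] rot [-3.128 -0.014  1.543] F [ 0.3 -0.3 -2.4] open 19.7
[6.62059709 6.6433237 ]
```

View pics/w38.png

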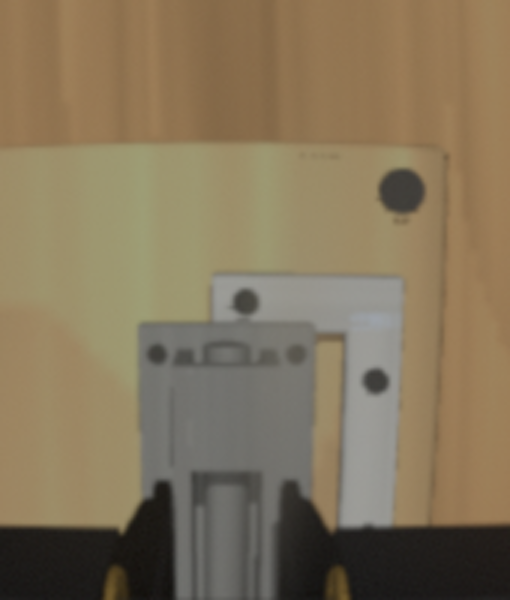

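>>> {"name": "send_rows", "arguments": {
  "plan": "-7 3 0 0.002 0; 0 0 0 0 0; 0 0 5 0 0; 0 0 3 0 0; 0 0 1 0 0; 0 0 0 0 0"
}}

```text
t: 53.2
eef_pos: [599.7, -22.0, 21.9]
tcp_rot: [-3.13, -0.014, 1.54]
ft_force: [-0.7, 0.1, 2.6]
opening: 0.209
```

>>> {"name": "send_rows", "arguments": {
  "plan": "0 1.5 0 0 0; 0 1 0 0 0; 0 0 0 0 0"
}}

```text
t: 53.5
eef_pos: [602.1, -22.0, 21.9]
tcp_rot: [-3.129, -0.014, 1.541]
ft_force: [-0.9, -0.5, 0.7]
opening: 0.207
```

>>> {"name": "send_rows", "arguments": {
  "plan": "0 1 0 0 0; 2 0.5 0 0 0; 1.5 0 0 0 0; 1 0 0 0 0; 0 0 0 0 0"
}}

```text
t: 54.0
eef_pos: [602.7, -18.3, 22.0]
tcp_rot: [-3.127, -0.013, 1.541]
ft_force: [-2.1, -0.1, -0.6]
opening: 0.211
```

Run:
```python
from h import *
s=st(); print(w2f(*s["eef_pos"][:2])); p=cam("wrist"); crop(p,180,60,350,260,3,"w39")
```

```text
t 54.00 pos [602.7 -18.3  22. ] rot [-3.127 -0.013  1.541] F [-2.1 -0.1 -0.6] open 20.0
[ 2.50125922 -0.15556402]
```

View pics/w39.png

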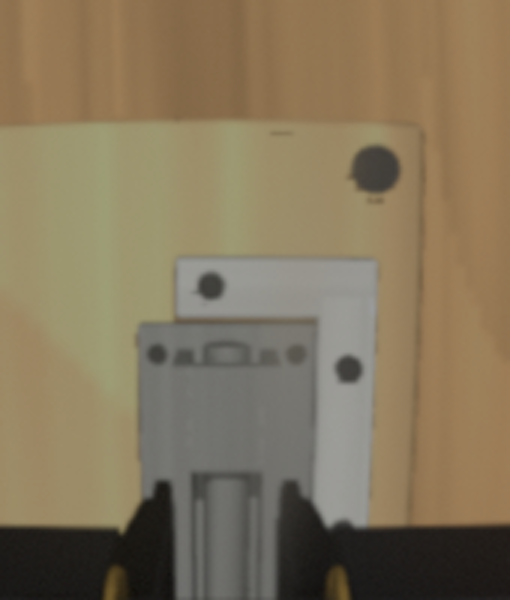

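Against the fence, about 1 mm from the stop. Release, then go behind the post.

>>> {"name": "send_rows", "arguments": {
  "plan": "0 0 0 0 36; 0 0 0 0 36; 0 0 -40 0 36; 0 0 -40 0 36; -8 -40 0 0 0; -8 -43 0 0 0; -7 -43 0 0 0; 0 0 0 0 0"
}}

```text
t: 54.85
eef_pos: [475.5, -38.2, 106.1]
tcp_rot: [-3.132, -0.013, 1.542]
ft_force: [-0.3, -0.0, 0.2]
opening: 0.096
```

Run:
```python
from h import *
s=st(); print(w2f(*s["eef_pos"][:2])); p=cam("wrist","w40")
```

```text
t 54.85 pos [475.5 -38.2 106.1] rot [-3.132 -0.013  1.542] F [-0.3 -0.   0.2] open 9.2
[-21.19318497 126.42354537]
```

View pics/w40.png

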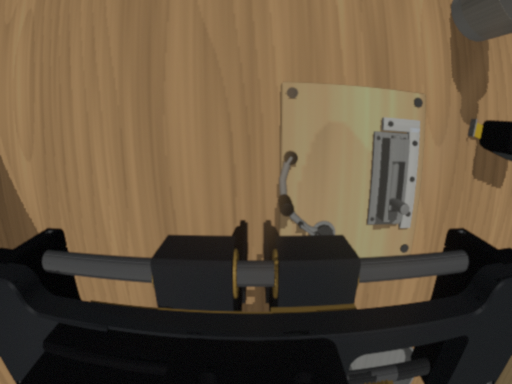

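>>> {"name": "send_rows", "arguments": {
  "plan": "0 -5 0 0 0; 0 0 25 0 0; 0 0 25 0 0; 0 0 16 0 0; 0 0 4 0 0; 0 0 0 0 0"
}}

```text
t: 55.5
eef_pos: [478.8, -37.6, 35.1]
tcp_rot: [3.14, -0.011, 1.543]
ft_force: [-0.5, -0.6, -0.9]
opening: 0.004
```

Run:
```python
from h import *
s=st(); print(w2f(*s["eef_pos"][:2]))
```

```text
t 55.50 pos [478.8 -37.6  35.1] rot [ 3.14  -0.011  1.543] F [-0.5 -0.6 -0.9] open 0.4
[-20.49647291 123.10456486]
```

>>> {"name": "send_rows", "arguments": {
  "plan": "2 8 0 0 0; 5 9 0 0 0; 5 9 0 0 0; 0 6 0 0 0; 0 2 0 0 0; 0 -3 0 0 0; 0 0 0 0 0; 0 0 0 0 0"
}}

```text
t: 56.3
eef_pos: [509.1, -23.3, 38.0]
tcp_rot: [-3.135, -0.014, 1.543]
ft_force: [1.1, -0.4, 0.1]
opening: 0.008
```

Run:
```python
from h import *
s=st(); print(w2f(*s["eef_pos"][:2])); p=cam("wrist","w41")
```

```text
t 56.30 pos [509.1 -23.3  38. ] rot [-3.135 -0.014  1.543] F [ 1.1 -0.4  0.1] open 0.7
[-5.32681867 93.28706867]
```

View pics/w41.png

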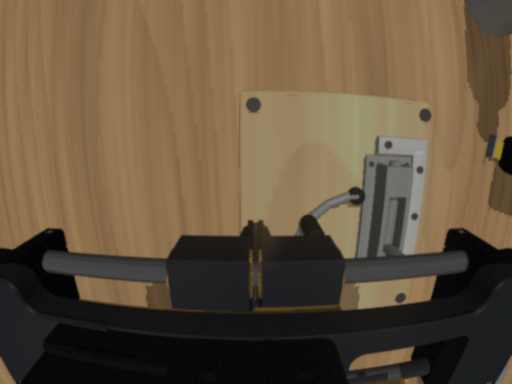

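>>> {"name": "send_rows", "arguments": {
  "plan": "0 0 -35 0 0; -22 30 -5 0 0; -22 31 0 0 0; 0 30 0 0 0; 0 0 0 0 0; 0 0 0 0 0"
}}

```text
t: 56.95
eef_pos: [600.6, -72.9, 78.5]
tcp_rot: [-3.134, -0.014, 1.542]
ft_force: [-0.2, -0.4, -0.1]
opening: 0.004
```

Run:
```python
from h import *
s=st(); p,o=find(z0=12,fitth=True,save="f8")
for f,b in o: print(w2f(*f[:2]))
print(w2f(*s["eef_pos"][:2]))
```

```text
t 56.95 pos [600.6 -72.9  78.5] rot [-3.134 -0.014  1.542] F [-0.2 -0.4 -0.1] open 0.4
0.65 [228.8, 88.9, 51.0, 113.2] pose [602.  -21.5] [ 1.54400e+00 -2.96000e-01  1.18938e+02  5.13100e+03]
[-0.7235564   0.46766036]
[-52.13100602   0.35715605]
```

View pics/f8.png

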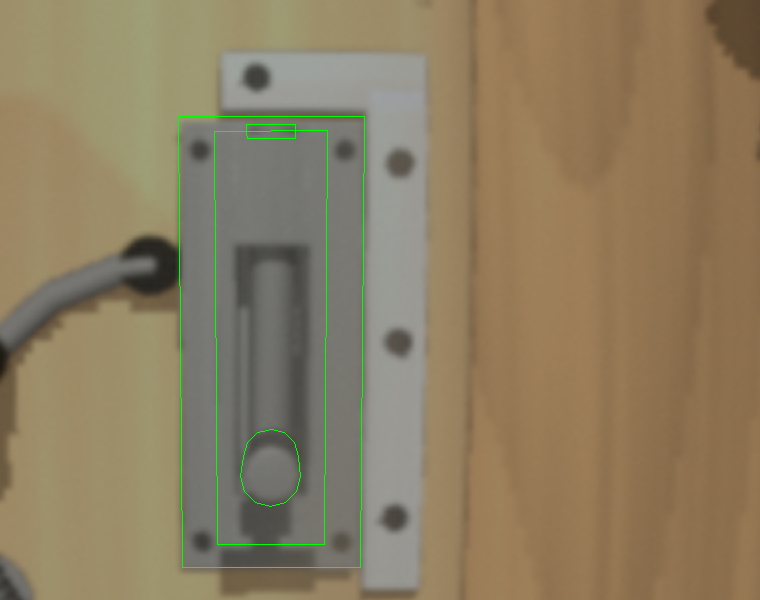

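Seated with the arm on. Descend and push.

>>> {"name": "send_rows", "arguments": {
  "plan": "0 0 15 0 0; 0 0 12 0 0; 0 0 8 0 0; 0 0 0 0 0; 0 0 0 0 0"
}}

```text
t: 57.55
eef_pos: [597.3, -71.1, 42.6]
tcp_rot: [-3.132, -0.014, 1.543]
ft_force: [-0.3, -0.7, 0.6]
opening: 0.005
```

Run:
```python
from h import *
s=st(); print(w2f(*s["eef_pos"][:2]))
```

```text
t 57.55 pos [597.3 -71.1  42.6] rot [-3.132 -0.014  1.543] F [-0.3 -0.7  0.6] open 0.5
[-50.39279157   3.69650558]
```

>>> {"name": "send_rows", "arguments": {
  "plan": "5 3.5 0 0 0; 5 0 0 0 0; 0 0 0 0 0; 2 0 0 0 0; 2 0 0 0 0"
}}

```text
t: 58.05
eef_pos: [602.1, -55.9, 44.2]
tcp_rot: [-3.134, -0.014, 1.544]
ft_force: [0.1, -0.3, 0.9]
opening: 0.005
```

>>> {"name": "send_rows", "arguments": {
  "plan": "2 0 0 0 0; 2 0 0 0 0"
}}

```text
t: 58.25
eef_pos: [602.3, -52.0, 44.4]
tcp_rot: [-3.134, -0.013, 1.544]
ft_force: [-0.1, -1.9, -1.2]
opening: 0.007
```

>>> {"name": "send_rows", "arguments": {
  "plan": "1.5 0 0 0 0; 1.5 0 0 0 0"
}}

```text
t: 58.45
eef_pos: [602.4, -49.0, 44.3]
tcp_rot: [-3.134, -0.013, 1.544]
ft_force: [-0.3, -2.9, -1.5]
opening: 0.004
```

>>> {"name": "send_rows", "arguments": {
  "plan": "1.5 0 0 0 0; 1.5 0 0 0 0"
}}

```text
t: 58.65
eef_pos: [602.5, -45.9, 44.3]
tcp_rot: [-3.134, -0.013, 1.544]
ft_force: [-0.6, -2.1, -1.4]
opening: 0.002
```

>>> {"name": "send_rows", "arguments": {
  "plan": "1 0 0 0 0; 1 0 0 0 0"
}}

```text
t: 58.85
eef_pos: [602.6, -44.2, 44.5]
tcp_rot: [-3.134, -0.012, 1.544]
ft_force: [-1.6, -8.6, 1.4]
opening: 0.005
```

>>> {"name": "send_rows", "arguments": {
  "plan": "1 0 0 0 0; 1 0 0 0 0"
}}

```text
t: 59.05
eef_pos: [602.7, -43.5, 44.9]
tcp_rot: [-3.135, -0.01, 1.545]
ft_force: [-1.8, -7.2, 1.9]
opening: 0.006
```

>>> {"name": "send_rows", "arguments": {
  "plan": "1 0 0 0 0; 1 0 0 0 0"
}}

```text
t: 59.25
eef_pos: [602.7, -42.8, 45.3]
tcp_rot: [-3.135, -0.008, 1.545]
ft_force: [-1.6, -6.8, 0.4]
opening: 0.007
```

>>> {"name": "send_rows", "arguments": {
  "plan": "-10 0 0 0 0; -10 0 0 0 0; -10 0 -20 0 0; -8 0 -30 0 0; 0 0 0 0 0; 0 0 0 0 0"
}}

```text
t: 59.85
eef_pos: [601.5, -84.6, 95.8]
tcp_rot: [-3.133, -0.01, 1.543]
ft_force: [0.6, -0.0, -0.5]
opening: 0.005
```

Run:
```python
from h import *
s=st(); p,o=find(z0=12,th=10,fitth=True,save="f9")
for f,b in o: print(w2f(*f[:2]))
print(w2f(*s["eef_pos"][:2]))
```

```text
t 59.85 pos [601.5 -84.6  95.8] rot [-3.133 -0.01   1.543] F [ 0.6 -0.  -0.5] open 0.5
0.82 [229.9, 62.5, 45.0, 118.7] pose [601.9 -20.8] [1.54200e+00 1.04910e+01 1.28062e+02 4.59400e+03]
[-0.06754321  0.6139983 ]
[-63.811311    -0.88644441]
```

View pics/f9.png

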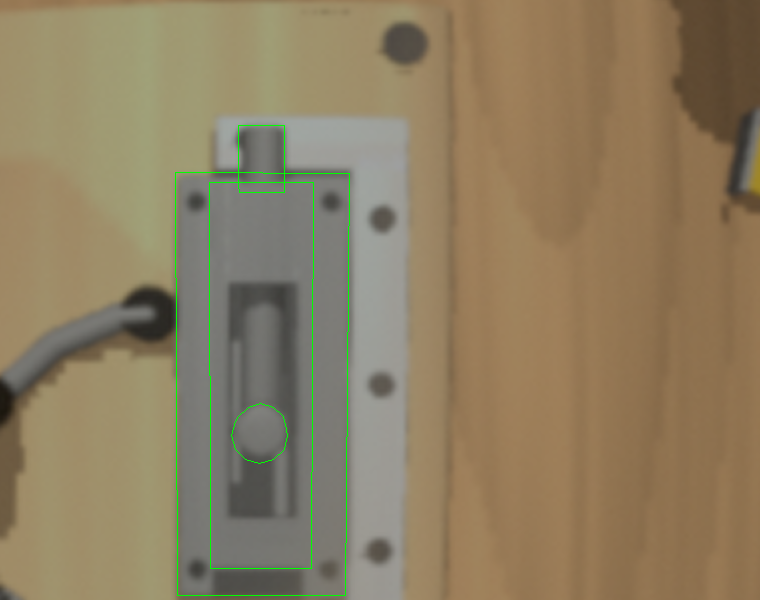

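>>> {"name": "send_rows", "arguments": {
  "plan": "25 -15 0 0 0; 25 -15 0 0 0; 8 -4 0 0 0; 0 0 20 0 0; 0 0 20 0 0; 0 0 13 0 0; 0 0 3 0 0; 0 0 0 0 0"
}}

```text
t: 60.75
eef_pos: [567.3, -22.7, 34.3]
tcp_rot: [-3.129, -0.011, 1.545]
ft_force: [0.2, 0.1, 1.2]
opening: 0.006
```

Run:
```python
from h import *
s=st(); print(w2f(*s["eef_pos"][:2]))
```

```text
t 60.75 pos [567.3 -22.7  34.3] rot [-3.129 -0.011  1.545] F [0.2 0.1 1.2] open 0.6
[-2.96860848 35.1057342 ]
```

>>> {"name": "send_rows", "arguments": {
  "plan": "0 -8 0 0 0; -1 -14 0 0 0; -4 -14 0 0 0; -8 -12 0 0 0; 0 0 0 0 0"
}}

```text
t: 61.25
eef_pos: [520.8, -35.3, 37.7]
tcp_rot: [-3.141, -0.01, 1.544]
ft_force: [0.1, 0.6, 0.2]
opening: 0.008
```

Run:
```python
from h import *
s=st(); print(w2f(*s["eef_pos"][:2])); p=cam("wrist","w43")
```

```text
t 61.25 pos [520.8 -35.3  37.7] rot [-3.141 -0.01   1.544] F [0.1 0.6 0.2] open 0.7
[-16.90150495  81.21018433]
```

View pics/w43.png

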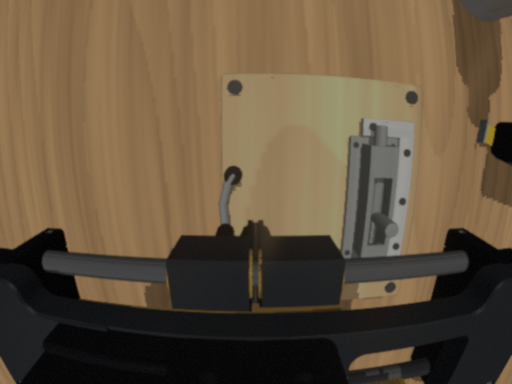

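Arm back. Pick the bolt.

>>> {"name": "send_rows", "arguments": {
  "plan": "0 8 0 0 40; 0 0 -30 0 40; 0 0 -25 0 40; 10 33 0 0 40; 9 32 0 0 40; 0 0 0 0 40; 0 0 20 0 40; 0 0 20 0 40"
}}

```text
t: 62.1
eef_pos: [604.9, -17.4, 58.5]
tcp_rot: [3.134, -0.009, 1.544]
ft_force: [-0.1, 0.5, -0.3]
opening: 0.42
```

>>> {"name": "send_rows", "arguments": {
  "plan": "0 0 8 0 40; 0 0 0 0 40; 0 0 0 0 40"
}}

```text
t: 62.4
eef_pos: [604.1, -17.1, 48.3]
tcp_rot: [3.139, -0.01, 1.545]
ft_force: [0.3, -0.2, 0.2]
opening: 0.422
```

Run:
```python
from h import *
s=st(); print(w2f(*s["eef_pos"][:2])); p=cam("wrist"); crop(p,180,80,350,280,3,"w44")
```

```text
t 62.40 pos [604.1 -17.1  48.3] rot [ 3.139 -0.01   1.545] F [ 0.3 -0.2  0.2] open 40.2
[ 3.77793526 -1.44592187]
```

View pics/w44.png

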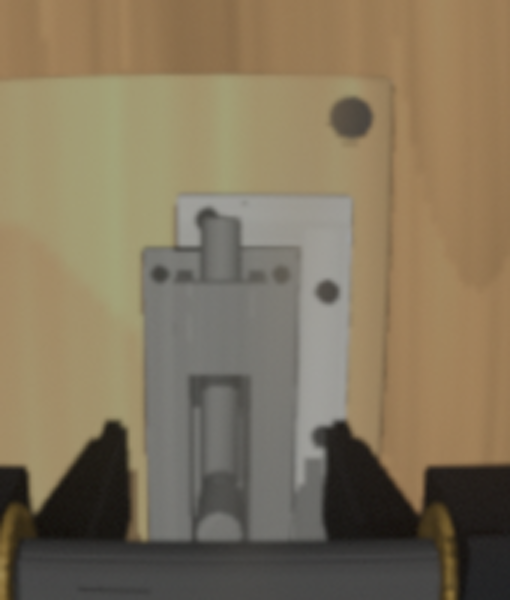

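>>> {"name": "send_rows", "arguments": {
  "plan": "0 -1 12 0 40; 0 0 9 0 40; 0 0 4 0 40; 0 0 0 0 40; 0 0 0 0 40"
}}

```text
t: 62.95
eef_pos: [603.6, -17.0, 22.7]
tcp_rot: [3.137, -0.009, 1.544]
ft_force: [-0.6, -0.1, 0.9]
opening: 0.422
```

>>> {"name": "send_rows", "arguments": {
  "plan": "0 0 0 0 0; 0 0 0 0 0; 0 0 0 0 0; 0 0 0 0 0; 0 0 -25 0 0; 0 0 -35 0 0; 0 0 0 0 0; 0 0 0 0 0"
}}

```text
t: 63.75
eef_pos: [601.9, -17.4, 83.5]
tcp_rot: [3.141, -0.01, 1.544]
ft_force: [-0.6, 0.1, -3.4]
opening: 0.208
```

Run:
```python
from h import *
s=st(); p=cam("top")
for r in regions_of("bolt_a",p)+regions_of("dish",p)[:1]:
    ys,xs=np.nonzero(r["pixels"]); c=[xs.mean(),ys.mean()]; print(round(r["confidence"],2),np.round(c),np.round(back(p,c,12)[0]))
crop(p,340,100,460,290,3,"tz4")
```

```text
t 63.75 pos [601.9 -17.4  83.5] rot [ 3.141 -0.01   1.544] F [-0.6  0.1 -3.4] open 19.8
0.9 [393. 176.] [ 575. -294.   12.]
0.74 [104. 182.] [559. 426.  12.]
0.58 [403. 225.] [ 453. -313.   12.]
0.76 [393. 164.] [ 606. -296.   12.]
```

View pics/tz4.png

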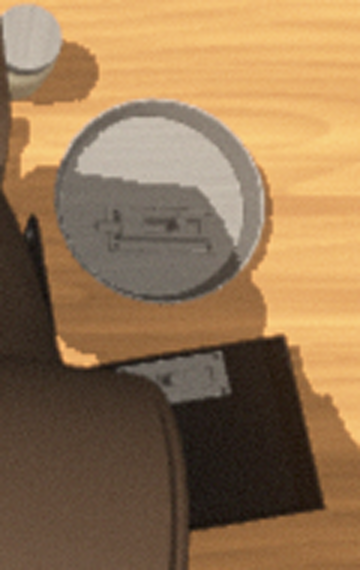

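>>> {"name": "send_rows", "arguments": {
  "plan": "-38 4 0 0 0; -38 4 0 0 0; -38 4 0 0 0; -38 4 0 0 0; -38 4 0 0 0; -38 4 0 0 0; -26 3 0 0 0; 0 0 0 0 0"
}}

```text
t: 64.7
eef_pos: [620.0, -279.7, 69.5]
tcp_rot: [-3.13, -0.015, 1.547]
ft_force: [-0.8, 0.0, -4.0]
opening: 0.209
```

Run:
```python
from h import *
s=st(); p=cam("wrist","w45")
```

```text
t 64.70 pos [ 620.  -279.7   69.5] rot [-3.13  -0.015  1.547] F [-0.8  0.  -4. ] open 19.9
```

View pics/w45.png

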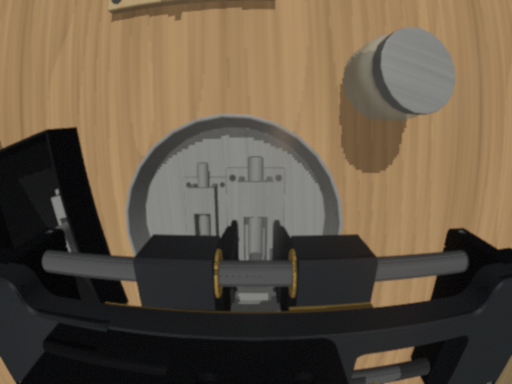

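>>> {"name": "send_rows", "arguments": {
  "plan": "-12 5 0 0 0; 0 0 20 0 0; 0 0 16 0 0; 0 0 8 0 0; 0 0 0 0 0; 0 0 0 0 0"
}}

```text
t: 65.35
eef_pos: [624.8, -286.9, 21.3]
tcp_rot: [-3.126, -0.017, 1.552]
ft_force: [-0.6, 0.0, -2.2]
opening: 0.204
```

Run:
```python
from h import *
s=st(); p=cam("wrist","w46")
```

```text
t 65.35 pos [ 624.8 -286.9   21.3] rot [-3.126 -0.017  1.552] F [-0.6  0.  -2.2] open 19.4
```

View pics/w46.png

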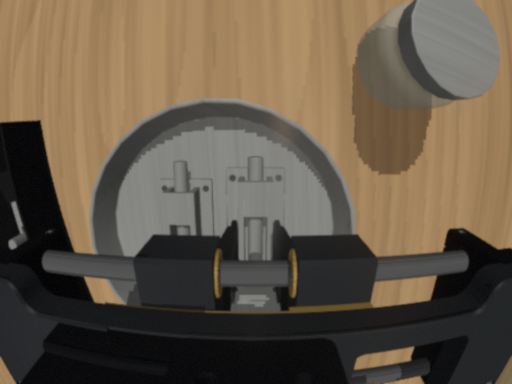

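>>> {"name": "send_rows", "arguments": {
  "plan": "-5 0 0 0 0; 0 0 5 0 0; 0 0 2 0 0; 0 0 0 0 0"
}}

```text
t: 65.8
eef_pos: [625.4, -292.7, 15.7]
tcp_rot: [-3.128, -0.016, 1.552]
ft_force: [0.1, 0.4, -2.1]
opening: 0.211
```

>>> {"name": "send_rows", "arguments": {
  "plan": "0 0 0.5 0 0; 0 0 0 0 30; 0 0 0 0 30; 0 0 0 0 30; 0 0 -30 0 30; 0 0 -40 0 40; 0 0 -30 0 40; 0 0 0 0 40"
}}

```text
t: 66.6
eef_pos: [627.0, -294.4, 119.3]
tcp_rot: [-3.129, -0.015, 1.552]
ft_force: [0.3, -0.3, -0.2]
opening: 0.414
```

Run:
```python
from h import *
s=st(); p=cam("wrist","w47")
```

```text
t 66.60 pos [ 627.  -294.4  119.3] rot [-3.129 -0.015  1.552] F [ 0.3 -0.3 -0.2] open 39.4
```

View pics/w47.png

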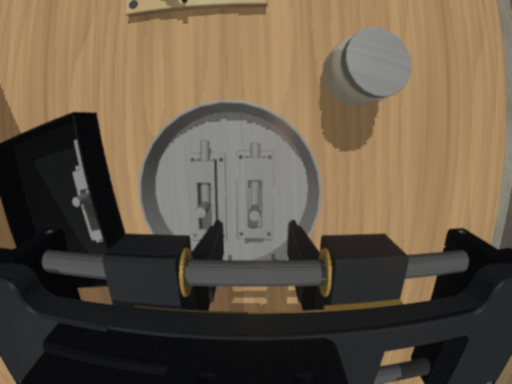

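>>> {"name": "send_rows", "arguments": {
  "plan": "36 -22 0 0 0; 36 -22 0 0 0; 36 -22 0 0 0; 36 -22 0 0 0; 36 -22 0 0 0; 36 -22 0 0 0; 20 -16 0 0 0; 0 0 0 0 0"
}}

```text
t: 67.45
eef_pos: [472.5, -46.5, 116.1]
tcp_rot: [-3.117, -0.019, 1.55]
ft_force: [0.6, -1.1, 0.1]
opening: 0.004
```

Run:
```python
from h import *
s=st(); print(w2f(*s["eef_pos"][:2])); p=cam("wrist","w48")
```

```text
t 67.45 pos [472.5 -46.5 116.1] rot [-3.117 -0.019  1.55 ] F [ 0.6 -1.1  0.1] open 0.4
[-29.57963238 129.18376123]
```

View pics/w48.png

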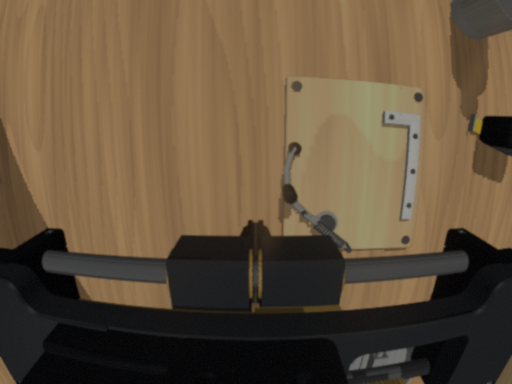

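>>> {"name": "send_rows", "arguments": {
  "plan": "7 -5 0 0 0; 0 0 25 0 0; 0 0 25 0 0; 0 0 20 0 0; 0 0 10 0 0; 0 0 0 0 0"
}}

```text
t: 68.1
eef_pos: [469.6, -41.5, 32.4]
tcp_rot: [-3.121, -0.018, 1.545]
ft_force: [0.3, -0.3, -0.6]
opening: 0.003
```

Run:
```python
from h import *
s=st(); print(w2f(*s["eef_pos"][:2]))
```

```text
t 68.10 pos [469.6 -41.5  32.4] rot [-3.121 -0.018  1.545] F [ 0.3 -0.3 -0.6] open 0.3
[-24.6446503  132.18486502]
```

>>> {"name": "send_rows", "arguments": {
  "plan": "4 9 0 0 0; 2 9 0 0 0; 5 9 0 0 0; 5 9 0 0 0; 0 6 0 0 0; 0 -3 0 0 0; 0 0 0 0 0; 0 0 0 0 0"
}}

```text
t: 68.9
eef_pos: [508.2, -23.3, 34.9]
tcp_rot: [-3.11, -0.021, 1.545]
ft_force: [0.1, -0.0, 0.2]
opening: 0.005
```

Run:
```python
from h import *
s=st(); print(w2f(*s["eef_pos"][:2])); p=cam("wrist","w49")
```

```text
t 68.90 pos [508.2 -23.3  34.9] rot [-3.11  -0.021  1.545] F [ 0.1 -0.   0.2] open 0.4
[-5.29454949 94.19213532]
```

View pics/w49.png

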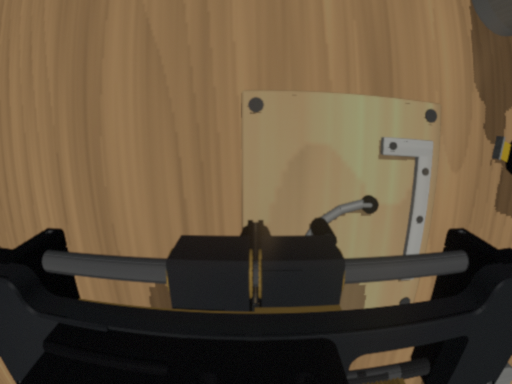

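Arm sprung home. Retreat clear, and check everything.

>>> {"name": "send_rows", "arguments": {
  "plan": "0 -8 -30 0 0; 0 0 -45 0 0; 0 0 -45 0 0; 40 -5 -30 0 0; 40 -5 0 0 0; 40 0 0 0 0; 40 0 0 0 0; 0 0 0 0 0"
}}

```text
t: 69.75
eef_pos: [499.4, 135.7, 196.4]
tcp_rot: [-3.114, -0.023, 1.537]
ft_force: [-0.5, -0.4, -1.2]
opening: 0.008
```

>>> {"name": "send_rows", "arguments": {
  "plan": "40 0 0 0 0; 40 0 0 0 0; 40 0 0 0 0; 40 0 0 0 0; 0 0 0 0 0"
}}

```text
t: 70.25
eef_pos: [505.4, 298.6, 200.4]
tcp_rot: [-3.115, -0.023, 1.534]
ft_force: [-0.3, -0.8, -0.4]
opening: 0.005
```

Run:
```python
from h import *
s=st(); p=cam("top"); crop(p,90,80,460,290,2.1,"tend"); p=cam("scene"); crop(p,130,90,430,290,2.6,"send")
```

```text
t 70.25 pos [505.4 298.6 200.4] rot [-3.115 -0.023  1.534] F [-0.3 -0.8 -0.4] open 0.5
```

View pics/tend.png

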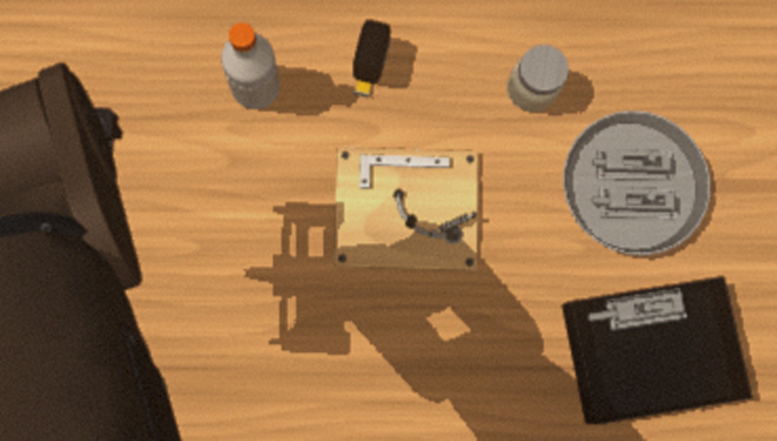

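View pics/send.png

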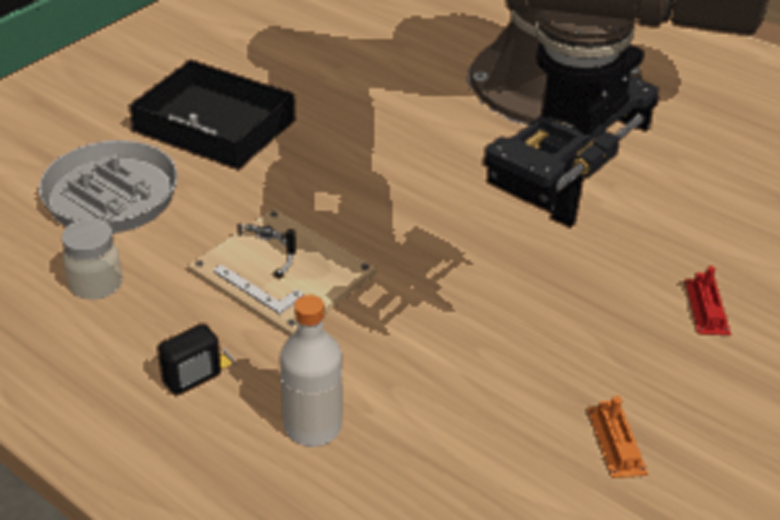

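```bash
python3 -c "
from cell import job_done
print(job_done())"
```

```text
the job is handed in; nothing more can be done
None
```

All three grey bolts are checked and sorted, and the job was handed in at about 70 s of the 210 s. For each bolt I had the sprung arm back, seated it against the fence, let the arm spring onto it, and only then pushed the knob.

| Bolt (start position, mm) | Result | Rod throw | Placed in |
|---|---|---|---|
| (536, 241) | Shot right out | About 30 mm by contact position; the picture fit gave 28.9 mm | Cup, rod out |
| (413, 237) | Stuck part-way | About 15 mm at 9 N; an earlier estimate from tool position gave about 17 mm | Dish, rod left there |
| (428, 377) | Stuck part-way | About 10.5 mm at 8.6 N | Dish, rod left there |

On the two sticking bolts I pushed a little past the first resistance, at 7 to 9 N, before backing off.

The last top and scene pictures show one bolt in the cup with its rod out, two in the dish, the nest empty and the arm home. The glue, tape measure, jar and the red and orange look-alikes appear where they were. I did not re-measure the throws after the bolts were put down.

One difference between measurements: my first fixture fit was about 4 mm off from the second, so I used the second and confirmed it when the bolt touched the fence.

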